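# Sort specimen pots, reagent vials and a cartridge into the analyser's carriers

### The job

Sort the mixed handful on the lab bench into the analyser's loading carriers: stand the two wide specimen pots in the two large round wells, the two slim reagent vials in the two small round wells, and the rectangular reagent cartridge in the rectangular pocket. Keep everything upright and set each piece down on the floor of its well rather than dropping it; leave the beaker and the timer that stand among them where they are.

Things in the scene. Friction and masses are not known exactly. Their poses are not given: they have to be found in the camera images.
- pot_a_mid (a point): First specimen pot: a wide upright round pot with a red screw cap, 50 mm diameter, 70 mm tall, about 80 g, standing on the bench. The point is its centre, 35 mm above its underside; z is up along it. The two pots are alike.
- pot_b_mid (a point): Second specimen pot: a wide upright round pot with a red screw cap, 50 mm diameter, 70 mm tall, about 80 g, standing on the bench. The point is its centre, 35 mm above its underside; z is up along it. The two pots are alike.
- vial_a_mid (a point): First reagent vial: a slim upright round vial with a red cap, 26 mm diameter, 76 mm tall, about 45 g, standing on the bench. The point is its centre, 38 mm above its underside; z is up along it. The two vials are alike.
- vial_b_mid (a point): Second reagent vial: a slim upright round vial with a red cap, 26 mm diameter, 76 mm tall, about 45 g, standing on the bench. The point is its centre, 38 mm above its underside; z is up along it. The two vials are alike.
- cartridge_mid (a point): Reagent cartridge: an upright rectangular white block with two small red caps in a row on its top, 30 mm (its x) by 60 mm (its y) by 66 mm tall, about 110 g, standing on the bench. The point is its centre, 33 mm above its underside; z is up.
- pot_carrier: Pot carrier, the one with the two large wells; fixed to the bench. Flat black base plate, 4 mm thick, 90 by 180 mm (x by y), with two grey round collars side by side along its y axis: wells 72 mm inner diameter, centred at y = +45 and -45 mm, x = 0. The collar walls are 4 mm thick and end 14 mm above the bench; the floor inside is 4 mm above the bench. Origin: centre of the underside (bench level); z up.
- vial_carrier: Vial carrier, the one with the two small wells; fixed to the bench. Flat black base plate, 4 mm thick, 66 by 156 mm (x by y), with two grey round collars side by side along its y axis: wells 48 mm inner diameter, centred at y = +45 and -45 mm, x = 0. The collar walls are 4 mm thick and end 14 mm above the bench; the floor inside is 4 mm above the bench. Origin: centre of the underside (bench level); z up.
- cartridge_dock: Cartridge dock, the one with a rectangular pocket; fixed to the bench. Flat black base plate, 4 mm thick, 66 by 100 mm (x by y), with one grey-walled pocket at its middle, 54 mm (x) by 84 mm (y) inside. The walls are 4 mm thick and end 14 mm above the bench; the floor inside is 4 mm above the bench. Origin: centre of the underside (bench level); z up.
- beaker: Bystander: a small empty glass beaker, loose, 58 mm diameter, 68 mm tall, among the things. Origin: centre of its underside.
- timer: Bystander: a flat grey bench timer with a dark display, loose, 50 by 60 mm, 24 mm tall, among the things. Origin: centre of its underside.
Not all that is in view belongs to the job. What is shaped like the part that bears pot_b_mid but turquoise is not meant.

How it is judged:
By the outcome, as a careful person would: the job done as asked, in the order asked, and still so for the second after the job is handed in, with the robot touching nothing.
It also fails if it takes over 120 s, if anything falls off the work surface, if the arm or the gripper's body presses on something with over 40 N, if the wrist force passes 120 N, or if a joint passes its speed limit or range.

### The arm

A 6-joint arm with a two-finger parallel gripper is mounted at the origin on the work surface. World frame = base frame: x ahead of the robot, y to its left, z up, the work surface at z = 0. Lengths are in mm, angles in rad, forces in N, time in s.
With the tool pointing down it reaches from about 300 to 775 mm from the base axis. Payload 14.6 kg.
Tool frame: the origin (TCP) lies at the very end of the fingers, on their centre line; the grasp point (between the pads) lies 19 mm behind it; z points along the fingers, y is the line along which they close (so a half turn about z gives the same grasp; the last joint's range is limited). The gripper opens to 94 mm and grips with 3 to 60 N. Pads are 16 mm wide; open, the fingers measure 119 mm over their backs; the gripper's body (75 mm by 177 mm) begins 78 mm behind the grasp point.
Start: joints at [1.123, 0.3, 1.521, -0, 1.321, -0.067], TCP at [204.411, 510.593, 205.446] pointing down, gripper open.
Joint ranges: [-3.03, 3.03], [-0.79, 2.21], [0.23, 2.52], [-1.04, 4.18], [0, 3.07], [-2.55, 2.55]. Speed limits (rad/s): [2.22, 2.22, 2.57, 3.14, 3.14, 3.14].

### API

Orientations are given as [roll, pitch, yaw] about the fixed x, y, z axes, in that order (R = Rz(yaw) Ry(pitch) Rx(roll)).
In Python, from cell import manip gives the robot as it stands. The module is installed in compiled form; this text tells all that it offers.
- The arm moves only by the shell command python3 -m inch 'ROWS' [FORCE]. ROWS is JSON, a list of rows, each an object of numbers: "gripper": the opening, from 0 (shut) to 1 (fully open); "dx", "dy", "dz": the shift along the world's x, y, z in m; "wx", "wy", "wz": the turn, a rotation vector about the world's x, y, z in degrees. A call has exactly 5 rows; each row is the pose to reach, as a shift and turn from the pose commanded when the call began; what a row does not reach only later rows make up. A row lasts 1/12 s, in which the tool goes at most 41.7 mm and 7.16 degrees, less where a joint would pass 70% of its speed; a pose out of reach is approached as far as the arm can. A call with a gripper value outside its range is refused whole. The fingers move at their own pace and stop on an object; FORCE is the grip in N (left out, the last holds). Time passes only in rows, so rows that repeat a pose let the fingers close, or fill a call up. It gives the time, the measured TCP pose, the force, the opening and the grip force at its end, in the units of the state.
- manip.read_state(): the state, without advancing time (a new reading comes with each control period).
- manip.camera(name): name is "side" or "top" or "wrist"; returns the picture (420x560x3 uint8, blue, green, red); there is no depth.
- manip.camera_info(name): a dict with "camera_matrix" (3x3 intrinsics, pixels), "R" (3x3) and "t" (3): a world point X has camera coordinates R X + t; the wrist camera has in their place "tool_from_camera" (4x4, takes a point from camera to tool coordinates, whose origin is the TCP and whose axes are the flange's). Camera axes: x right, y down, z forward; pixel columns grow to the right and rows downward; lengths in mm; the calibration is good to about 2 mm. A picture is of the moment at which its call begins: read the wrist's pose just before it. camera_info takes no time and is no camera call.
- manip.sign_off(): hands the job in; it is judged then, once.
The state is a dict: "clock": time; "joints": joint angles; "qd": joint speeds; "effort": joint torques, N m; "eef_pos": TCP position; "eef_rot": TCP orientation; "wrist_force": force on the tool from outside, world axes, zero at the start; "moment": the same for the moment, N m; "finger_gap": finger opening in mm; "finger_force": force on a finger pad.
Only numpy, scipy, OpenCV 4.12 (cv2) and the standard library are available. Lean on these libraries where they do the work, as an engineer would, in place of code of your own. Each camera call takes 0.05 s, during which the arm holds its last target. There are 200 camera calls.

## Working session

There is one attempt and no reset: what is moved stays moved. The work goes in short steps, Python scripts to look and compute and a shell command to move; the robot and the scene stay as the last step left them, time stands still between calls to the robot, and variables do not carry over. Pictures are saved under pics/ and viewed, at most 14 in all, crops included, and the job is handed in when it is done.

```bash
mkdir -p pics
python3 - <<'E'
from cell import manip
import cv2,numpy as np
print(manip.read_state())
for n in("top","side","wrist"):
    im=manip.camera(n);cv2.imwrite(f"pics/{n}0.png",im)
    i=manip.camera_info(n);print(n,{k:np.round(v,3).tolist() for k,v in i.items()})
E
```

```text
{'clock': 0.0, 'joints': array([ 1.12338235e+00,  3.00436016e-01,  1.52160631e+00,  9.46907017e-06,
        1.32070859e+00, -6.65886293e-02]), 'qd': array([ 0.00092471,  0.00115255, -0.00312399,  0.00110701,  0.00021301,
       -0.00084953]), 'effort': array([-3.84825780e-04, -5.31809235e+01, -3.52741134e+01,  7.08858669e-02,
        2.44285382e-02, -1.56794345e-04]), 'eef_pos': array([204.30295923, 510.35034585, 204.89490871]), 'eef_rot': array([-3.14043757e+00, -8.62212265e-05,  2.76076490e+00]), 'wrist_force': array([ 0.69643226, -0.13050555, -0.73838125]), 'moment': array([-0.00801189, -0.01025896,  0.00873091]), 'finger_force': 0.0, 'finger_gap': 94.00078030324023}
top {'camera_matrix': [[503.908, 0.0, 277.882], [0.0, 503.908, 210.399], [0.0, 0.0, 1.0]], 'R': [[0.006, -1.0, -0.021], [-0.996, -0.004, -0.087], [0.087, 0.022, -0.996]], 't': [13.368, 507.838, 1222.174]}
side {'camera_matrix': [[398.539, 0.0, 282.676], [0.0, 398.539, 213.734], [0.0, 0.0, 1.0]], 'R': [[0.925, -0.381, -0.003], [-0.282, -0.679, -0.678], [0.256, 0.627, -0.735]], 't': [-440.579, 185.672, 815.486]}
wrist {'camera_matrix': [[331.163, 0.0, 284.128], [0.0, 331.163, 210.922], [0.0, 0.0, 1.0]], 'tool_from_camera': [[-0.0, -0.964, -0.267, 78.133], [1.0, -0.0, 0.0, 0.285], [-0.0, -0.267, 0.964, -179.453], [0.0, 0.0, 0.0, 1.0]]}
```

View pics/top0.png

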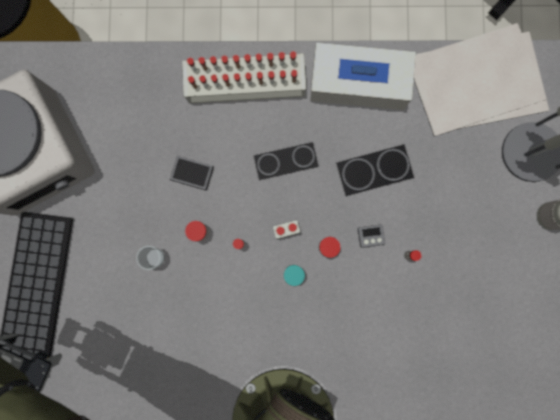

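View pics/side0.png

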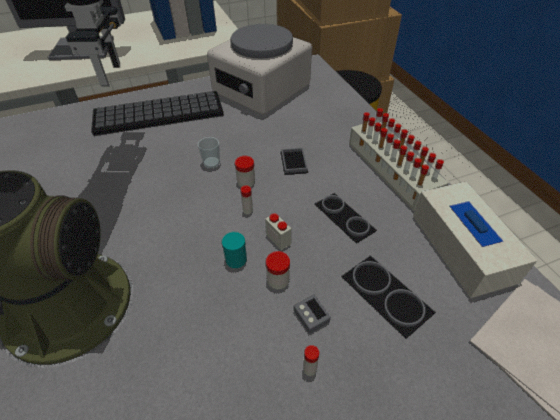

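The top view shows these, as (column, row):
- Pots with red caps at (196,231) and (330,247).
- Red-capped vials at (239,244) and (415,256).
- White cartridge with two red dots at (287,230).
- Carriers: vial at (286,161), pot at (375,170). Dock at (192,173).
- Beaker at (151,258), timer at (371,236), turquoise pot decoy at (294,275).
- Red-capped tubes in the rear rack, which don't belong to the job.

Pots: the candidates are (196,231), (330,247) and (294,275). The third is turquoise, so the first two are meant. The side view shows the same layout.

```bash
cat > h.py <<'E'
from cell import manip
import cv2,numpy as np
def P(n):
    i=manip.camera_info(n);return np.array(i["camera_matrix"])@np.c_[np.array(i["R"]),np.array(i["t"])]
def tri(a,b,Pa,Pb):
    X=cv2.triangulatePoints(Pa,Pb,np.float64(a).reshape(2,1),np.float64(b).reshape(2,1)).ravel();X=X[:3]/X[3]
    e=max(np.linalg.norm((q:=M@np.r_[X,1])[:2]/q[2]-u) for M,u in((Pa,a),(Pb,b)));return X,e
def onplane(px,M,z):
    H=M[:,[0,1,3]].copy();H[:,2]+=M[:,2]*z
    q=np.linalg.solve(H,np.r_[px,1]);return q[:2]/q[2]
def red(im):
    b,g,r=[im[...,k].astype(int) for k in range(3)];return ((r>90)&(r>1.8*g)&(r>1.8*b)).astype(np.uint8)
def blobs(m,lo,hi):
    n,l,s,c=cv2.connectedComponentsWithStats(m);return [(c[k],s[k,4],l==k) for k in range(1,n) if lo<s[k,4]<hi]
E
python3 - <<'E'
from h import *
Pt,Ps=P("top"),P("side");t=cv2.imread("pics/top0.png");s=cv2.imread("pics/side0.png")
bt=[b for b in blobs(red(t),15,2000) if b[0][1]>200];bs=[b for b in blobs(red(s),15,3000) if b[0][0]<350]
for b in bt:print("T",b[0].round(1),b[1],onplane(b[0],Pt,65).round(1))
for b in bs:print("S",b[0].round(1),b[1],onplane(b[0],Ps,65).round(1))
for a in bt:
    X,e,k=min(((*tri(a[0],b[0],Pt,Ps),b[0].round()) for b in bs),key=lambda r:r[1]);print(a[0].round(),k,X.round(1),round(e,2))
def quads(im,box):
    m=(im.max(2)<60).astype(np.uint8)
    x0,y0,x1,y1=box;z=np.zeros_like(m);z[y0:y1,x0:x1]=m[y0:y1,x0:x1]
    z=cv2.morphologyEx(z,cv2.MORPH_CLOSE,np.ones((9,9)))
    c=max(cv2.findContours(z,0,1)[0],key=cv2.contourArea)
    h=cv2.convexHull(c);q=cv2.approxPolyN(h,4).reshape(-1,2).astype(float) 
    return q,cv2.contourArea(c)
for n,B,S in(("pot",(325,135,425,205),(335,250,440,340)),("vial",(245,135,325,190),(308,188,382,245)),("dock",(160,150,222,195),(276,145,313,177))):
    q,A=quads(t,B);r,A2=quads(s,S)
    W=np.array([onplane(p,Pt,4) for p in q]);V=np.array([onplane(p,Ps,4) for p in r])
    print(n,A,A2,"top",W.round(1).tolist(),W.mean(0).round(1),"side",V.round(1).tolist(),V.mean(0).round(1))
    for p in W:
        pass
    k=[np.argmin(np.linalg.norm(V-w,axis=1)) for w in W]
    print([tri(q[i],r[k[i]],Pt,Ps)[0].round(0).tolist() for i in range(4)])
    e=[W[(i+1)%4]-W[i] for i in range(4)];L=[np.linalg.norm(v) for v in e];j=int(np.argmax(L));print("long deg",np.degrees(np.arctan2(e[j][1],e[j][0])).round(1),np.round(L))
E
python3 - <<'E'
import cv2
t=cv2.imread("pics/top0.png")[140:290,130:430];cv2.imwrite("pics/crop1.png",cv2.resize(t,None,fx=2.6,fy=2.6,interpolation=2))
E
```

```text
T [195.5 230.7] 320 [454.7 211.1]
T [292.2 227. ] 35 [464.6 -19.3]
T [280.2 230.4] 35 [456.3   9. ]
T [329.5 246.9] 329 [ 417.8 -107.8]
T [238.  243.5] 80 [424.8 109.1]
T [414.9 255.3] 91 [ 399.3 -308.1]
S [244.  161.9] 201 [457.7 213.7]
S [245.4 188.9] 70 [429.  117.4]
S [273.8 216.9] 57 [458.4   7.8]
S [282.  225.1] 57 [466.2 -21.8]
S [277.4 261. ] 398 [ 421.  -107.4]
S [311.5 352.1] 174 [ 403.7 -306.3]
[195. 231.] [245. 189.] [459.7 232.1 -47.7] 0.12
[292. 227.] [282. 225.] [465.5 -19.6  62.9] 0.64
[280. 230.] [277. 261.] [ 465.3   11.8 -110.7] 0.41
[330. 247.] [277. 261.] [ 418.9 -108.    66.6] 0.88
[238. 244.] [245. 189.] [425.3 108.   74.6] 0.5
[415. 255.] [312. 352.] [ 400.5 -307.4   69.8] 1.26
pot 2098.5 3116.0 top [[594.7, -322.1], [548.8, -154.3], [629.9, -132.2], [676.1, -298.4]] [ 612.3 -226.8] side [[681.1, -302.9], [594.9, -328.8], [548.0, -155.1], [634.4, -130.4]] [ 614.6 -229.3]
[[597.0, -325.0, -6.0], [549.0, -154.0, 3.0], [630.0, -132.0, 8.0], [679.0, -301.0, 1.0]]
long deg 105.3 [174.  84. 173.  85.]
vial 1144.5 1182.5 top [[622.1, -81.9], [591.2, 61.7], [647.4, 74.9], [681.0, -69.3]] [635.5  -3.6] side [[687.7, -73.0], [622.5, -88.3], [587.0, 61.5], [651.5, 77.4]] [637.2  -5.6]
[[625.0, -83.0, -4.0], [590.0, 62.0, 2.0], [648.0, 74.0, 8.0], [684.0, -71.0, 3.0]]
long deg -76.9 [147.  58. 148.  60.]
dock 522.0 484.0 top [[619.0, 193.8], [573.0, 208.2], [593.3, 279.7], [639.4, 268.1]] [606.2 237.5] side [[622.2, 173.5], [561.5, 190.0], [589.6, 294.8], [647.3, 275.7]] [605.2 233.5]
[[626.0, 196.0, -16.0], [574.0, 213.0, -19.0], [588.0, 278.0, 18.0], [639.0, 265.0, 14.0]]
long deg -105.4 [48. 74. 48. 77.]
```

View pics/crop1.png

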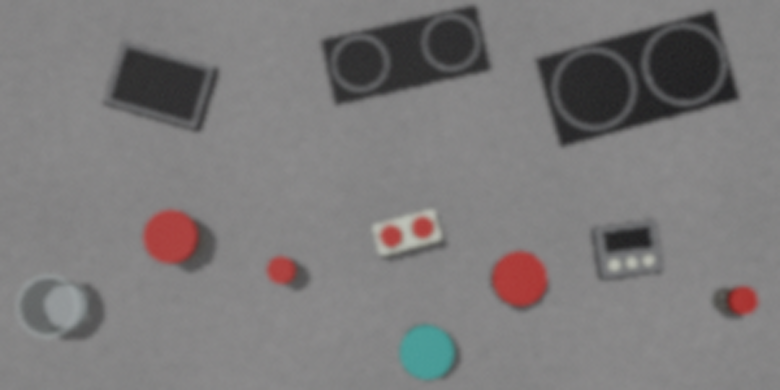

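View pics/wrist0.png

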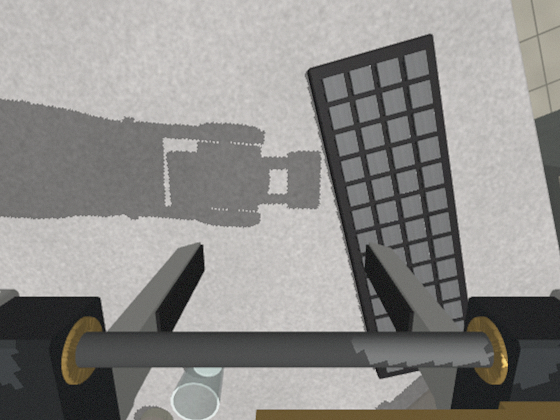

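The enlarged crop confirms it. The red-capped pots are at crop (171,237) and (520,278), and the turquoise one at (427,352) is the decoy. The wrist view shows only the keyboard and the beaker, at (197,400).

I'll move above pot A, with the fingers closing along the carriers' x (yaw about 105°).

```bash
python3 -m inch '[{"dx":0.04,"dy":-0.03,"wz":-5},{"dx":0.07,"dy":-0.06,"wz":-12},{"dx":0.1,"dy":-0.09,"wz":-19},{"dx":0.13,"dy":-0.12,"wz":-26},{"dx":0.15,"dy":-0.15,"wz":-32}]'
python3 -m inch '[{"dx":0.02,"dy":-0.03,"wz":-5},{"dx":0.04,"dy":-0.06,"wz":-12},{"dx":0.07,"dy":-0.09,"wz":-18},{"dx":0.09,"dy":-0.12,"wz":-21},{"dx":0.101,"dy":-0.148,"wz":-21}]'
python3 - <<'E'
from h import *
s=manip.read_state();im=manip.camera("wrist");cv2.imwrite("pics/w1.png",im)
print(s["eef_pos"],s["eef_rot"],s["joints"].round(2))
E
```

```text
[204.3384366  510.43293722 205.02849051] [-3.14074059e+00 -4.09617593e-05  2.76078251e+00] [ 1.12  0.3   1.52 -0.    1.32 -0.07]validation failed for argument at $[0]...
validation failed for argument at $[0]...
```

View pics/w1.png

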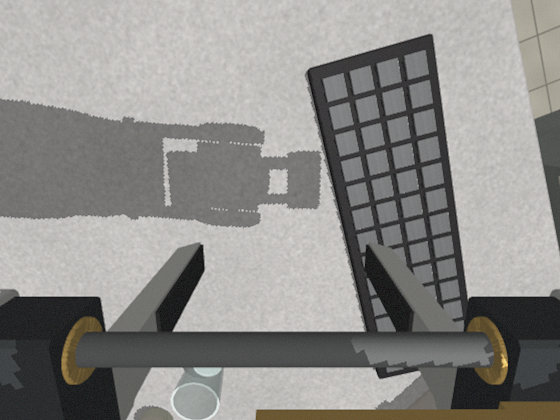

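The move was refused, so the picture hasn't changed. Rows probably need every key.

```bash
python3 -m inch '[{"gripper":1,"dx":0.04,"dy":-0.03,"dz":0,"wx":0,"wy":0,"wz":-5},{"gripper":1,"dx":0.07,"dy":-0.06,"dz":0,"wx":0,"wy":0,"wz":-12},{"gripper":1,"dx":0.1,"dy":-0.09,"dz":0,"wx":0,"wy":0,"wz":-19},{"gripper":1,"dx":0.13,"dy":-0.12,"dz":0,"wx":0,"wy":0,"wz":-26},{"gripper":1,"dx":0.15,"dy":-0.15,"dz":0,"wx":0,"wy":0,"wz":-32}]' &&
python3 -m inch '[{"gripper":1,"dx":0.02,"dy":-0.03,"dz":0,"wx":0,"wy":0,"wz":-5},{"gripper":1,"dx":0.04,"dy":-0.06,"dz":0,"wx":0,"wy":0,"wz":-12},{"gripper":1,"dx":0.07,"dy":-0.09,"dz":0,"wx":0,"wy":0,"wz":-18},{"gripper":1,"dx":0.09,"dy":-0.12,"dz":0,"wx":0,"wy":0,"wz":-21},{"gripper":1,"dx":0.101,"dy":-0.148,"dz":0,"wx":0,"wy":0,"wz":-21}]'
python3 - <<'E'
from h import *
manip.camera("top");manip.camera("top")
s=manip.read_state();im=manip.camera("wrist");cv2.imwrite("pics/w2.png",im)
print(s["clock"],s["eef_pos"],s["eef_rot"],s["joints"].round(2))
E
```

```text
clock: 0.62
eef_pos: [352.9, 363.0, 205.3]
eef_rot: [-3.142, 0.0, 2.196]
wrist_force: [0.7, 0.7, 1.2]
finger_gap: 94.0
finger_force: 0.0
clock: 1.03
eef_pos: [454.1, 214.4, 205.2]
eef_rot: [-3.142, 0.0, 1.831]
wrist_force: [0.2, 0.6, 0.2]
finger_gap: 93.8
finger_force: 0.0
1.1333 [453.91696864 213.27213873 205.21414077] [-3.14118371e+00  5.55503530e-04  1.83164726e+00] [ 0.37  0.19  1.66 -0.    1.29  0.11]
```

View pics/w2.png

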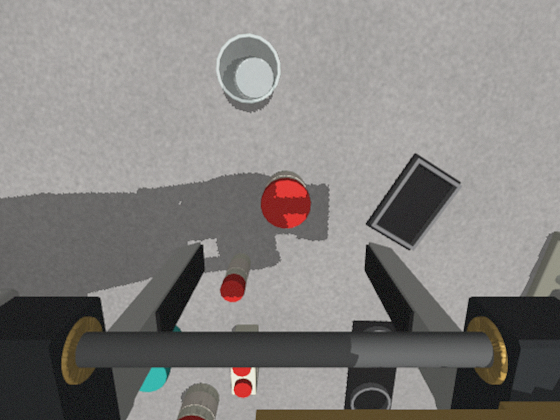

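The wrist view shows pot A's cap at (285,203), vial A at (233,288), the dock at (413,200) and the beaker at (249,72). I'll cast rays from it.

```bash
cat >> h.py <<'E'
from scipy.spatial.transform import Rotation as Ro
def Pw(s):
    i=manip.camera_info("wrist");T=np.eye(4);T[:3,:3]=Ro.from_euler("xyz",s["eef_rot"]).as_matrix();T[:3,3]=s["eef_pos"]
    return np.array(i["camera_matrix"])@np.linalg.inv(T@np.array(i["tool_from_camera"]))[:3]
E
python3 - <<'E'
from h import *
s=manip.read_state();M=Pw(s);im=cv2.imread("pics/w2.png");t=cv2.imread("pics/top0.png");Pt=P("top")
T=[b[0] for b in blobs(red(t),15,2000) if b[0][1]>200]
for c,a,m in blobs(red(im),100,5000):
    (x,y),r=cv2.minEnclosingCircle(np.argwhere(m)[:,::-1].astype(np.float32))
    for z in(65,70,75):print(np.round(c),a,(round(x,1),round(y,1),round(r,1)),z,onplane((x,y),M,z).round(1))
    print(min(((*tri((x,y),b,M,Pt),) for b in T),key=lambda r:r[1]))
# dock inner corners and quad
g=im.max(2);z=np.zeros_like(g);z[150:255,360:465]=(g<70)[150:255,360:465]
z=cv2.morphologyEx(z,cv2.MORPH_OPEN,np.ones((3,3)))
c=max(cv2.findContours(z,0,1)[0],key=cv2.contourArea);q=cv2.approxPolyN(cv2.convexHull(c),4).reshape(-1,2)
for h in(4,14):
  W=np.array([onplane(p,M,h) for p in q]);print("dock",q.tolist(),W.round(1).tolist(),W.mean(0))
E
```

```text
[285. 203.] 1969 (285.5, 202.9, 25.3) 65 [454.8 213.4]
[285. 203.] 1969 (285.5, 202.9, 25.3) 70 [454.4 214.6]
[285. 203.] 1969 (285.5, 202.9, 25.3) 75 [454.1 215.8]
(array([455.01828716, 212.07951338,  59.696877  ]), np.float64(0.13215735252988842))
[232. 288.] 499 (232.8, 287.6, 14.0) 65 [424.6 108.6]
[232. 288.] 499 (232.8, 287.6, 14.0) 70 [424.7 111.4]
[232. 288.] 499 (232.8, 287.6, 14.0) 75 [424.8 114.3]
(array([424.69908721, 109.05438926,  65.81843364]), np.float64(0.1069552286556317))
[241. 371.] 138 (241.5, 369.0, 8.7) 65 [457.    9.5]
[241. 371.] 138 (241.5, 369.0, 8.7) 70 [456.6  13.8]
[241. 371.] 138 (241.5, 369.0, 8.7) 75 [456.2  18.2]
(array([456.5328077 ,   9.0076504 ,  64.47976517]), np.float64(0.44491932278542873))
[243. 388.] 251 (242.5, 388.0, 9.6) 65 [464.2 -16.3]
[243. 388.] 251 (242.5, 388.0, 9.6) 70 [463.7 -11.5]
[243. 388.] 251 (242.5, 388.0, 9.6) 75 [463.2  -6.7]
(array([464.66557308, -19.37506467,  61.75076161]), np.float64(0.15435538036874594))
dock [[456, 187], [412, 245], [376, 224], [419, 163]] [[646.6, 268.7], [622.9, 187.4], [571.2, 201.5], [594.7, 283.8]] [608.842504   235.34483164]
dock [[456, 187], [412, 245], [376, 224], [419, 163]] [[641.0, 269.3], [617.9, 190.1], [567.6, 203.9], [590.4, 284.0]] [604.21552222 236.78819089]
```

Pot A is at (454.8, 213), within 1 mm of the TCP. I'll descend, grip with 15 N and lift.

```bash
python3 -m inch '[{"gripper":1,"dx":0,"dy":0,"dz":-0.025,"wx":0,"wy":0,"wz":0},{"gripper":1,"dx":0,"dy":0,"dz":-0.065,"wx":0,"wy":0,"wz":0},{"gripper":1,"dx":0,"dy":0,"dz":-0.105,"wx":0,"wy":0,"wz":0},{"gripper":1,"dx":0,"dy":0,"dz":-0.14,"wx":0,"wy":0,"wz":0},{"gripper":1,"dx":0,"dy":0,"dz":-0.16,"wx":0,"wy":0,"wz":0}]' 15 &&
python3 -m inch '[{"gripper":1,"dx":0,"dy":0,"dz":-0.01,"wx":0,"wy":0,"wz":0},{"gripper":1,"dx":0,"dy":0,"dz":-0.02,"wx":0,"wy":0,"wz":0},{"gripper":1,"dx":0,"dy":0,"dz":-0.023,"wx":0,"wy":0,"wz":0},{"gripper":0.6,"dx":0,"dy":0,"dz":-0.023,"wx":0,"wy":0,"wz":0},{"gripper":0.3,"dx":0,"dy":0,"dz":-0.023,"wx":0,"wy":0,"wz":0}]' &&
python3 -m inch '[{"gripper":0.3,"dx":0,"dy":0,"dz":0,"wx":0,"wy":0,"wz":0},{"gripper":0.3,"dx":0,"dy":0,"dz":0,"wx":0,"wy":0,"wz":0},{"gripper":0.3,"dx":0,"dy":0,"dz":0,"wx":0,"wy":0,"wz":0},{"gripper":0.3,"dx":0,"dy":0,"dz":0,"wx":0,"wy":0,"wz":0},{"gripper":0.3,"dx":0,"dy":0,"dz":0,"wx":0,"wy":0,"wz":0}]'
```

```text
clock: 1.6
eef_pos: [450.4, 216.8, 41.8]
eef_rot: [-3.138, 0.0, 1.837]
wrist_force: [0.2, -0.5, -0.6]
finger_gap: 93.7
finger_force: 0.0
clock: 2.02
eef_pos: [453.2, 216.8, 23.5]
eef_rot: [3.14, -0.0, 1.836]
wrist_force: [0.3, -0.3, 0.4]
finger_gap: 83.9
finger_force: 0.0
clock: 2.43
eef_pos: [452.7, 216.5, 22.7]
eef_rot: [3.141, -0.0, 1.836]
wrist_force: [1.5, 1.3, 0.8]
finger_gap: 50.9
finger_force: 0.4
```

The measured pose is about 3.5 mm off in y. I'll reopen a little, correct it, then grip.

```bash
python3 -m inch '[{"gripper":0.7,"dx":0,"dy":0,"dz":0,"wx":0,"wy":0,"wz":0},{"gripper":0.7,"dx":0,"dy":0,"dz":0,"wx":0,"wy":0,"wz":0},{"gripper":0.7,"dx":0.002,"dy":-0.0035,"dz":0,"wx":0,"wy":0,"wz":0},{"gripper":0.7,"dx":0.002,"dy":-0.0035,"dz":0,"wx":0,"wy":0,"wz":0},{"gripper":0.4,"dx":0.002,"dy":-0.0035,"dz":0,"wx":0,"wy":0,"wz":0}]' &&
python3 -m inch '[{"gripper":0.3,"dx":0,"dy":0,"dz":0,"wx":0,"wy":0,"wz":0},{"gripper":0.3,"dx":0,"dy":0,"dz":0,"wx":0,"wy":0,"wz":0},{"gripper":0.3,"dx":0,"dy":0,"dz":0,"wx":0,"wy":0,"wz":0},{"gripper":0.3,"dx":0,"dy":0,"dz":0,"wx":0,"wy":0,"wz":0},{"gripper":0.3,"dx":0,"dy":0,"dz":0,"wx":0,"wy":0,"wz":0}]' &&
python3 -m inch '[{"gripper":0.3,"dx":0,"dy":0,"dz":0,"wx":0,"wy":0,"wz":0},{"gripper":0.3,"dx":0,"dy":0,"dz":0.01,"wx":0,"wy":0,"wz":0},{"gripper":0.3,"dx":0,"dy":0,"dz":0.03,"wx":0,"wy":0,"wz":0},{"gripper":0.3,"dx":0,"dy":0,"dz":0.06,"wx":0,"wy":0,"wz":0},{"gripper":0.3,"dx":0,"dy":0,"dz":0.08,"wx":0,"wy":0,"wz":0}]'
```

```text
clock: 2.85
eef_pos: [454.7, 212.7, 22.4]
eef_rot: [-3.141, 0.0, 1.835]
wrist_force: [0.9, 0.4, -1.1]
finger_gap: 62.2
finger_force: 0.0
clock: 3.27
eef_pos: [454.6, 213.0, 22.4]
eef_rot: [-3.142, 0.0, 1.836]
wrist_force: [0.2, -0.5, -0.6]
finger_gap: 49.9
finger_force: 15.0
clock: 3.68
eef_pos: [454.9, 213.1, 105.2]
eef_rot: [3.14, -0.0, 1.836]
wrist_force: [0.0, 0.1, 0.4]
finger_gap: 49.5
finger_force: 15.0
```

Gripped and lifted. I'll carry it to the left large well, estimated at (601,-184).

```bash
python3 -m inch '[{"gripper":0.3,"dx":0.005,"dy":-0.01,"dz":0.02,"wx":0,"wy":0,"wz":0},{"gripper":0.3,"dx":0.013,"dy":-0.035,"dz":0.035,"wx":0,"wy":0,"wz":0},{"gripper":0.3,"dx":0.024,"dy":-0.065,"dz":0.04,"wx":0,"wy":0,"wz":0},{"gripper":0.3,"dx":0.036,"dy":-0.098,"dz":0.04,"wx":0,"wy":0,"wz":0},{"gripper":0.3,"dx":0.05,"dy":-0.131,"dz":0.04,"wx":0,"wy":0,"wz":0}]' &&
python3 -m inch '[{"gripper":0.3,"dx":0.012,"dy":-0.033,"dz":0,"wx":0,"wy":0,"wz":0},{"gripper":0.3,"dx":0.024,"dy":-0.066,"dz":0,"wx":0,"wy":0,"wz":0},{"gripper":0.3,"dx":0.036,"dy":-0.1,"dz":0,"wx":0,"wy":0,"wz":0},{"gripper":0.3,"dx":0.048,"dy":-0.133,"dz":0,"wx":0,"wy":0,"wz":0},{"gripper":0.3,"dx":0.06,"dy":-0.165,"dz":0,"wx":0,"wy":0,"wz":0}]' &&
python3 -m inch '[{"gripper":0.3,"dx":0.012,"dy":-0.033,"dz":0,"wx":0,"wy":0,"wz":0},{"gripper":0.3,"dx":0.024,"dy":-0.064,"dz":0,"wx":0,"wy":0,"wz":0},{"gripper":0.3,"dx":0.033,"dy":-0.088,"dz":0,"wx":0,"wy":0,"wz":0},{"gripper":0.3,"dx":0.036,"dy":-0.098,"dz":0,"wx":0,"wy":0,"wz":0},{"gripper":0.3,"dx":0.036,"dy":-0.1,"dz":0,"wx":0,"wy":0,"wz":0}]'
python3 - <<'E'
from h import *
s=manip.read_state();im=manip.camera("wrist");cv2.imwrite("pics/w3.png",im)
print(s["clock"],s["eef_pos"],s["eef_rot"],s["joints"].round(2));np.save("w3.npy",Pw(s))
E
```

```text
clock: 4.1
eef_pos: [504.8, 80.7, 143.9]
eef_rot: [3.14, 0.0, 1.837]
wrist_force: [0.4, 0.8, -0.7]
finger_gap: 49.5
finger_force: 15.0
clock: 4.52
eef_pos: [564.8, -84.9, 143.3]
eef_rot: [3.141, 0.0, 1.836]
wrist_force: [1.2, -1.0, -0.5]
finger_gap: 49.7
finger_force: 15.0
clock: 4.93
eef_pos: [600.6, -184.6, 142.6]
eef_rot: [-3.141, -0.0, 1.834]
wrist_force: [-1.1, -0.2, -0.6]
finger_gap: 50.0
finger_force: 15.0
4.9333 [ 600.58159057 -184.55736279  142.57098538] [-3.14145424e+00 -3.78741135e-05  1.83389388e+00] [-0.36  0.53  1.35 -0.    1.26 -0.62]
```

View pics/w3.png

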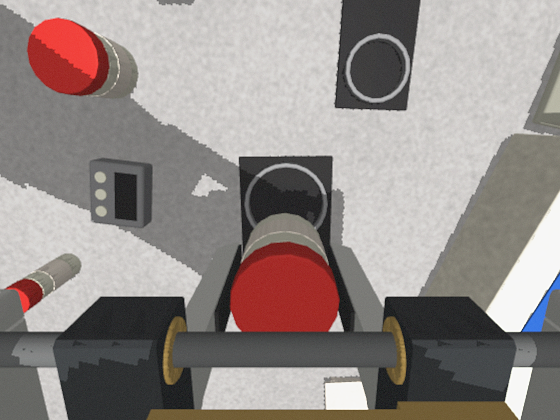

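The wrist view shows the held pot upright over the left large well, whose collar is about (246..327, top 164), centre near (286,202). The vial carrier's near collar is at (378,68). I'll check both by rays.

Run:
```python
from h import *
M=np.load("w3.npy")
im=cv2.imread("pics/w3.png")
for n,(x0,y0,x1,y1),cut in(("pot",(243,160,331,205),0),("vial",(343,30,414,105),0)):
    g=im[y0:y1,x0:x1].min(2);m=((g>85)&(g<185)&(np.ptp(im[y0:y1,x0:x1],2)<25)).astype(np.uint8)
    pts=np.argwhere(m)[:,::-1]+[x0,y0]
    W=np.array([onplane(p,M,14) for p in pts])
    A=np.c_[2*W,np.ones(len(W))];keep=np.ones(len(W),bool)
    for _ in range(8):
        sol=np.linalg.lstsq(A[keep],(W[keep]**2).sum(1),rcond=None)[0];r=np.sqrt(sol[2]+sol[:2]@sol[:2]);d=abs(np.linalg.norm(W-sol[:2],axis=1)-r);keep=d<4
    print(n,sol[:2].round(1),r.round(1),keep.sum(),len(W))
for p in((286.5,202),(240,157),(332,156),(344,0),(420,0),(336,107),(407,110)):print(p,onplane(p,M,14).round(1),onplane(p,M,4).round(1))
```

```text
pot [ 601.8 -184.3] 37.6 520 520
vial [647.  -47.4] 25.9 984 1028
(286.5, 202) [ 602.1 -182.2] [ 602.8 -184.6]
(240, 157) [ 549.4 -152.1] [ 548.4 -153.4]
(332, 156) [ 631.2 -129.1] [ 632.8 -129.8]
(344, 0) [603.   -5.2] [603.7  -1.8]
(420, 0) [663.2  11. ] [665.9  14.9]
(336, 107) [621.8 -86.9] [623.2 -86.2]
(407, 110) [683.6 -73. ] [687.  -71.8]
```

Well at (601.8,-184.3): the ring radius fits at collar height and the TCP is within 1.3 mm. Lowering.

```bash
python3 -m inch '[{"gripper":0.3,"dx":0.001,"dy":0,"dz":-0.01,"wx":0,"wy":0,"wz":0},{"gripper":0.3,"dx":0.001,"dy":0,"dz":-0.03,"wx":0,"wy":0,"wz":0},{"gripper":0.3,"dx":0.001,"dy":0,"dz":-0.055,"wx":0,"wy":0,"wz":0},{"gripper":0.3,"dx":0.001,"dy":0,"dz":-0.08,"wx":0,"wy":0,"wz":0},{"gripper":0.3,"dx":0.001,"dy":0,"dz":-0.095,"wx":0,"wy":0,"wz":0}]' &&
python3 -m inch '[{"gripper":0.3,"dx":0,"dy":0,"dz":-0.006,"wx":0,"wy":0,"wz":0},{"gripper":0.3,"dx":0,"dy":0,"dz":-0.011,"wx":0,"wy":0,"wz":0},{"gripper":0.3,"dx":0,"dy":0,"dz":-0.015,"wx":0,"wy":0,"wz":0},{"gripper":0.3,"dx":0,"dy":0,"dz":-0.018,"wx":0,"wy":0,"wz":0},{"gripper":0.3,"dx":0,"dy":0,"dz":-0.018,"wx":0,"wy":0,"wz":0}]'
```

```text
clock: 5.4
eef_pos: [600.3, -180.9, 44.5]
eef_rot: [-3.139, -0.002, 1.837]
wrist_force: [0.1, -0.3, -0.6]
finger_gap: 50.0
finger_force: 15.0
clock: 5.82
eef_pos: [601.7, -182.9, 29.7]
eef_rot: [3.141, 0.0, 1.836]
wrist_force: [0.1, -0.2, -0.5]
finger_gap: 49.7
finger_force: 15.0
```

```bash
python3 -m inch '[{"gripper":0.3,"dx":0,"dy":-0.001,"dz":-0.001,"wx":0,"wy":0,"wz":0},{"gripper":0.3,"dx":0,"dy":-0.001,"dz":-0.002,"wx":0,"wy":0,"wz":0},{"gripper":0.3,"dx":0,"dy":-0.001,"dz":-0.003,"wx":0,"wy":0,"wz":0},{"gripper":0.3,"dx":0,"dy":-0.001,"dz":-0.0035,"wx":0,"wy":0,"wz":0},{"gripper":0.3,"dx":0,"dy":-0.001,"dz":-0.0035,"wx":0,"wy":0,"wz":0}]'
```

```text
clock: 6.23
eef_pos: [601.7, -184.2, 26.5]
eef_rot: [3.141, 0.0, 1.836]
wrist_force: [-2.0, -0.1, 4.3]
finger_gap: 49.7
finger_force: 15.0
```

The wrist reads 4.3 N upward, so the pot is on the floor. I'll release and retreat, then go over pot B at (418.5,-108).

```bash
python3 -m inch '[{"gripper":0.6,"dx":0,"dy":0,"dz":0,"wx":0,"wy":0,"wz":0},{"gripper":0.75,"dx":0,"dy":0,"dz":0,"wx":0,"wy":0,"wz":0},{"gripper":0.9,"dx":0,"dy":0,"dz":0,"wx":0,"wy":0,"wz":0},{"gripper":0.9,"dx":0,"dy":0,"dz":0.005,"wx":0,"wy":0,"wz":0},{"gripper":0.9,"dx":0,"dy":0,"dz":0.02,"wx":0,"wy":0,"wz":0}]' &&
python3 -m inch '[{"gripper":0.9,"dx":0,"dy":0,"dz":0.03,"wx":0,"wy":0,"wz":0},{"gripper":0.9,"dx":0,"dy":0,"dz":0.07,"wx":0,"wy":0,"wz":0},{"gripper":1,"dx":-0.02,"dy":0.01,"dz":0.1,"wx":0,"wy":0,"wz":0},{"gripper":1,"dx":-0.055,"dy":0.025,"dz":0.11,"wx":0,"wy":0,"wz":0},{"gripper":1,"dx":-0.09,"dy":0.04,"dz":0.12,"wx":0,"wy":0,"wz":0}]' &&
python3 -m inch '[{"gripper":1,"dx":-0.03,"dy":0.012,"dz":0,"wx":0,"wy":0,"wz":0},{"gripper":1,"dx":-0.06,"dy":0.024,"dz":0,"wx":0,"wy":0,"wz":0},{"gripper":1,"dx":-0.083,"dy":0.032,"dz":0,"wx":0,"wy":0,"wz":0},{"gripper":1,"dx":-0.0925,"dy":0.036,"dz":0,"wx":0,"wy":0,"wz":0},{"gripper":1,"dx":-0.0925,"dy":0.036,"dz":0,"wx":0,"wy":0,"wz":0}]'
python3 - <<'E'
from h import *
s=manip.read_state();im=manip.camera("wrist");cv2.imwrite("pics/w4.png",im);M=Pw(s)
t=manip.camera("top");cv2.imwrite("pics/t4.png",t)
print(s["clock"],s["eef_pos"],s["eef_rot"])
for c,a,m in blobs(red(im),300,9000):
    (x,y),r=cv2.minEnclosingCircle(np.argwhere(m)[:,::-1].astype(np.float32));print(c.round(),a,round(r,1),[onplane((x,y),M,z).round(1).tolist() for z in(62,70)])
for b in blobs(red(t),15,2000):
    if b[0][1]>130:print("T",b[0].round(1),b[1],onplane(b[0],P("top"),68).round(1))
E
```

```text
clock: 6.65
eef_pos: [600.6, -183.7, 44.4]
eef_rot: [-3.139, -0.002, 1.836]
wrist_force: [0.2, -0.7, -0.1]
finger_gap: 79.4
finger_force: 0.0
clock: 7.07
eef_pos: [510.9, -143.8, 167.4]
eef_rot: [3.14, 0.001, 1.836]
wrist_force: [-0.2, -0.1, -0.5]
finger_gap: 93.7
finger_force: 0.0
clock: 7.48
eef_pos: [417.9, -107.5, 166.7]
eef_rot: [3.141, 0.001, 1.836]
wrist_force: [0.1, 0.3, -0.0]
finger_gap: 93.6
finger_force: 0.0
7.4833 [ 417.87491137 -107.48813935  166.71142382] [3.14068297e+00 5.52687917e-04 1.83596251e+00]
[369.  89.] 588 14.4 [[458.1, 8.9], [456.4, 7.7]]
[367. 127.] 540 13.6 [[465.6, -20.4], [463.7, -20.7]]
[285. 212.] 2504 28.6 [[419.1, -108.7], [418.5, -106.5]]
[216. 391.] 647 15.9 [[400.4, -314.8], [400.3, -306.8]]
T [362.2 169.6] 372 [ 602.2 -185.9]
T [292.2 227. ] 35 [464.4 -19.3]
T [280.2 230.4] 35 [456.1   8.9]
T [238.  243.6] 77 [424.6 108.8]
T [414.9 255.3] 91 [ 399.3 -307.4]
```

Pot A stands at (602,-186). Pot B is at (418.7,-107.5), so I'll descend and grip.

```bash
python3 -m inch '[{"gripper":1,"dx":0.0005,"dy":0,"dz":-0.03,"wx":0,"wy":0,"wz":0},{"gripper":1,"dx":0.0005,"dy":0,"dz":-0.065,"wx":0,"wy":0,"wz":0},{"gripper":1,"dx":0.0005,"dy":0,"dz":-0.1,"wx":0,"wy":0,"wz":0},{"gripper":1,"dx":0.0005,"dy":0,"dz":-0.125,"wx":0,"wy":0,"wz":0},{"gripper":1,"dx":0.0005,"dy":0,"dz":-0.14,"wx":0,"wy":0,"wz":0}]' 15 &&
python3 -m inch '[{"gripper":1,"dx":0,"dy":0,"dz":-0.004,"wx":0,"wy":0,"wz":0},{"gripper":0.9,"dx":0,"dy":0,"dz":-0.004,"wx":0,"wy":0,"wz":0},{"gripper":0.8,"dx":0,"dy":0,"dz":-0.004,"wx":0,"wy":0,"wz":0},{"gripper":0.7,"dx":0,"dy":0,"dz":-0.004,"wx":0,"wy":0,"wz":0},{"gripper":0.65,"dx":0,"dy":0,"dz":-0.004,"wx":0,"wy":0,"wz":0}]'
```

```text
clock: 8.0
eef_pos: [419.2, -108.0, 23.0]
eef_rot: [-3.139, -0.002, 1.836]
wrist_force: [0.3, 0.0, -0.4]
finger_gap: 94.2
finger_force: 0.0
clock: 8.42
eef_pos: [420.3, -108.3, 22.9]
eef_rot: [3.14, 0.001, 1.836]
wrist_force: [0.1, 0.9, 0.3]
finger_gap: 71.0
finger_force: 0.0
```

```bash
python3 -m inch '[{"gripper":0.6,"dx":-0.0015,"dy":0.0005,"dz":0,"wx":0,"wy":0,"wz":0},{"gripper":0.4,"dx":-0.0015,"dy":0.0005,"dz":0,"wx":0,"wy":0,"wz":0},{"gripper":0.3,"dx":-0.0015,"dy":0.0005,"dz":0,"wx":0,"wy":0,"wz":0},{"gripper":0.3,"dx":-0.0015,"dy":0.0005,"dz":0,"wx":0,"wy":0,"wz":0},{"gripper":0.3,"dx":-0.0015,"dy":0.0005,"dz":0,"wx":0,"wy":0,"wz":0}]' &&
python3 -m inch '[{"gripper":0.3,"dx":0,"dy":0,"dz":0,"wx":0,"wy":0,"wz":0},{"gripper":0.3,"dx":0,"dy":0,"dz":0.01,"wx":0,"wy":0,"wz":0},{"gripper":0.3,"dx":0,"dy":0,"dz":0.035,"wx":0,"wy":0,"wz":0},{"gripper":0.3,"dx":0,"dy":0,"dz":0.065,"wx":0,"wy":0,"wz":0},{"gripper":0.3,"dx":0,"dy":0,"dz":0.09,"wx":0,"wy":0,"wz":0}]' &&
python3 -m inch '[{"gripper":0.3,"dx":0.01,"dy":-0.01,"dz":0.02,"wx":0,"wy":0,"wz":0},{"gripper":0.3,"dx":0.03,"dy":-0.026,"dz":0.03,"wx":0,"wy":0,"wz":0},{"gripper":0.3,"dx":0.055,"dy":-0.045,"dz":0.03,"wx":0,"wy":0,"wz":0},{"gripper":0.3,"dx":0.08,"dy":-0.065,"dz":0.03,"wx":0,"wy":0,"wz":0},{"gripper":0.3,"dx":0.107,"dy":-0.085,"dz":0.03,"wx":0,"wy":0,"wz":0}]' &&
python3 -m inch '[{"gripper":0.3,"dx":0.027,"dy":-0.02,"dz":0,"wx":0,"wy":0,"wz":0},{"gripper":0.3,"dx":0.053,"dy":-0.04,"dz":0,"wx":0,"wy":0,"wz":0},{"gripper":0.3,"dx":0.08,"dy":-0.06,"dz":0,"wx":0,"wy":0,"wz":0},{"gripper":0.3,"dx":0.095,"dy":-0.072,"dz":0,"wx":0,"wy":0,"wz":0},{"gripper":0.3,"dx":0.1,"dy":-0.0775,"dz":0,"wx":0,"wy":0,"wz":0}]'
python3 - <<'E'
from h import *
s=manip.read_state();im=manip.camera("wrist");cv2.imwrite("pics/w5.png",im);M=Pw(s);np.save("w5.npy",M)
print(s["clock"],s["eef_pos"],s["eef_rot"])
E
```

```text
clock: 8.83
eef_pos: [418.2, -107.6, 22.3]
eef_rot: [3.141, 0.0, 1.836]
wrist_force: [-2.1, 1.7, 6.8]
finger_gap: 49.9
finger_force: 15.0
clock: 9.25
eef_pos: [417.9, -107.5, 114.0]
eef_rot: [3.142, 0.0, 1.836]
wrist_force: [0.2, -0.3, -0.8]
finger_gap: 50.0
finger_force: 15.0
clock: 9.67
eef_pos: [525.9, -193.5, 142.9]
eef_rot: [3.141, 0.0, 1.836]
wrist_force: [-0.6, -0.3, -0.3]
finger_gap: 49.8
finger_force: 15.0
clock: 10.08
eef_pos: [626.3, -271.4, 141.6]
eef_rot: [-3.141, -0.0, 1.835]
wrist_force: [-1.7, 0.6, -1.3]
finger_gap: 49.7
finger_force: 15.0
10.0833 [ 626.26732925 -271.44790447  141.5850037 ] [-3.14116050e+00 -2.70160713e-04  1.83511852e+00]
```

View pics/w5.png

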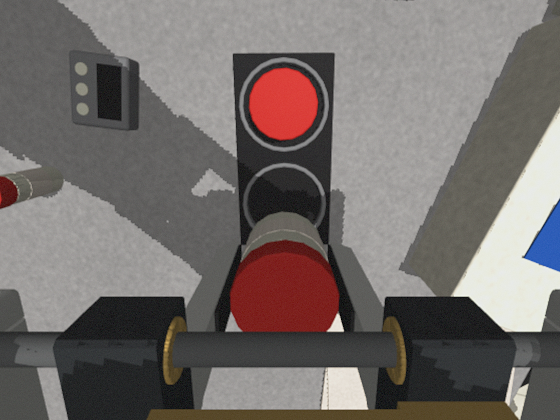

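Pot A is centred in its well at (284,104). The held pot lines up with the second collar (243..326, top 164), as it did for pot A. Lowering.

```bash
python3 -m inch '[{"gripper":0.3,"dx":-0.0005,"dy":0,"dz":-0.01,"wx":0,"wy":0,"wz":0},{"gripper":0.3,"dx":-0.0005,"dy":0,"dz":-0.03,"wx":0,"wy":0,"wz":0},{"gripper":0.3,"dx":-0.0005,"dy":0,"dz":-0.055,"wx":0,"wy":0,"wz":0},{"gripper":0.3,"dx":-0.0005,"dy":0,"dz":-0.08,"wx":0,"wy":0,"wz":0},{"gripper":0.3,"dx":-0.0005,"dy":0,"dz":-0.095,"wx":0,"wy":0,"wz":0}]' &&
python3 -m inch '[{"gripper":0.3,"dx":0,"dy":0,"dz":-0.005,"wx":0,"wy":0,"wz":0},{"gripper":0.3,"dx":0,"dy":0,"dz":-0.01,"wx":0,"wy":0,"wz":0},{"gripper":0.3,"dx":0,"dy":0,"dz":-0.014,"wx":0,"wy":0,"wz":0},{"gripper":0.3,"dx":0,"dy":0,"dz":-0.017,"wx":0,"wy":0,"wz":0},{"gripper":0.3,"dx":0,"dy":0,"dz":-0.017,"wx":0,"wy":0,"wz":0}]'
```

```text
clock: 10.55
eef_pos: [622.9, -268.8, 44.0]
eef_rot: [-3.139, -0.002, 1.836]
wrist_force: [-0.7, -0.0, -1.4]
finger_gap: 49.5
finger_force: 15.0
clock: 10.97
eef_pos: [624.6, -270.0, 30.2]
eef_rot: [3.141, 0.0, 1.836]
wrist_force: [-1.1, 0.0, -0.9]
finger_gap: 49.8
finger_force: 15.0
```

```bash
python3 -m inch '[{"gripper":0.3,"dx":0.001,"dy":-0.001,"dz":-0.001,"wx":0,"wy":0,"wz":0},{"gripper":0.3,"dx":0.001,"dy":-0.001,"dz":-0.002,"wx":0,"wy":0,"wz":0},{"gripper":0.3,"dx":0.001,"dy":-0.001,"dz":-0.003,"wx":0,"wy":0,"wz":0},{"gripper":0.3,"dx":0.001,"dy":-0.001,"dz":-0.004,"wx":0,"wy":0,"wz":0},{"gripper":0.3,"dx":0.001,"dy":-0.001,"dz":-0.004,"wx":0,"wy":0,"wz":0}]'
```

```text
clock: 11.38
eef_pos: [625.8, -271.2, 26.3]
eef_rot: [3.141, 0.0, 1.836]
wrist_force: [-1.3, 0.6, 2.7]
finger_gap: 50.1
finger_force: 15.0
```

On the floor at 2.7 N. I'll release and go over vial B at about (400,-307).

```bash
python3 -m inch '[{"gripper":0.6,"dx":0,"dy":0,"dz":0,"wx":0,"wy":0,"wz":0},{"gripper":0.75,"dx":0,"dy":0,"dz":0,"wx":0,"wy":0,"wz":0},{"gripper":0.9,"dx":0,"dy":0,"dz":0,"wx":0,"wy":0,"wz":0},{"gripper":0.9,"dx":0,"dy":0,"dz":0.005,"wx":0,"wy":0,"wz":0},{"gripper":0.9,"dx":0,"dy":0,"dz":0.02,"wx":0,"wy":0,"wz":0}]' &&
python3 -m inch '[{"gripper":0.9,"dx":0,"dy":0,"dz":0.03,"wx":0,"wy":0,"wz":0},{"gripper":0.9,"dx":0,"dy":0,"dz":0.07,"wx":0,"wy":0,"wz":0},{"gripper":0.9,"dx":-0.02,"dy":-0.003,"dz":0.1,"wx":0,"wy":0,"wz":0},{"gripper":0.8,"dx":-0.055,"dy":-0.01,"dz":0.115,"wx":0,"wy":0,"wz":0},{"gripper":0.7,"dx":-0.09,"dy":-0.015,"dz":0.12,"wx":0,"wy":0,"wz":0}]' &&
python3 -m inch '[{"gripper":0.7,"dx":-0.035,"dy":-0.005,"dz":0,"wx":0,"wy":0,"wz":0},{"gripper":0.7,"dx":-0.07,"dy":-0.011,"dz":0,"wx":0,"wy":0,"wz":0},{"gripper":0.7,"dx":-0.105,"dy":-0.016,"dz":0,"wx":0,"wy":0,"wz":0},{"gripper":0.7,"dx":-0.13,"dy":-0.02,"dz":0,"wx":0,"wy":0,"wz":0},{"gripper":0.7,"dx":-0.136,"dy":-0.021,"dz":0,"wx":0,"wy":0,"wz":0}]'
python3 - <<'E'
from h import *
s=manip.read_state();im=manip.camera("wrist");cv2.imwrite("pics/w6.png",im);M=Pw(s)
t=manip.camera("top")
print(s["clock"],s["eef_pos"],s["eef_rot"])
T=[b for b in blobs(red(t),15,2000) if b[0][1]>130]
for c,a,m in blobs(red(im),300,9000):
    (x,y),r=cv2.minEnclosingCircle(np.argwhere(m)[:,::-1].astype(np.float32));print(c.round(),a,round(r,1),[onplane((x,y),M,z).round(1).tolist() for z in(67,76)],min((tri((x,y),b[0],M,P("top")) for b in T),key=lambda r:r[1]))
for b in T:print("T",b[0].round(1),b[1],onplane(b[0],P("top"),70).round(1))
E
```

```text
clock: 11.8
eef_pos: [624.6, -270.6, 44.2]
eef_rot: [-3.139, -0.002, 1.836]
wrist_force: [-0.5, -0.7, -0.1]
finger_gap: 79.7
finger_force: 0.0
clock: 12.22
eef_pos: [535.5, -286.5, 169.3]
eef_rot: [3.138, 0.004, 1.837]
wrist_force: [0.0, -0.6, -0.2]
finger_gap: 75.0
finger_force: 0.0
clock: 12.63
eef_pos: [396.8, -307.5, 166.6]
eef_rot: [-3.142, 0.001, 1.834]
wrist_force: [-0.2, -0.0, 1.6]
finger_gap: 65.7
finger_force: 0.0
12.6333 [ 396.83123451 -307.49749497  166.64904806] [-3.14153541e+00  5.45251715e-04  1.83394635e+00]
[550. 138.] 1076 30.1 [[597.0, -188.1], [589.9, -189.5]] (array([ 603.55884869, -187.16274288,   59.04369526]), np.float64(0.4565411734323399))
[287. 215.] 732 15.8 [[400.3, -309.2], [399.5, -306.7]] (array([ 399.61864678, -307.31051384,   74.33151083]), np.float64(0.16239656483444131))
[540. 239.] 2072 29.6 [[624.9, -272.2], [616.8, -270.9]] (array([ 626.29241163, -272.0094074 ,   65.21299802]), np.float64(0.5336448609944575))
T [397.9 160. ] 362 [ 625.4 -270.8]
T [362.2 169.7] 372 [ 601.8 -185.7]
T [292.2 227. ] 35 [464.3 -19.3]
T [280.2 230.4] 34 [456.2   9. ]
T [238.  243.6] 77 [424.5 108.6]
T [415.5 255.1] 85 [ 399.6 -308.4]
```

Vial B is at (399.8,-307.3), with its cap at about z=74.

```bash
python3 -m inch '[{"gripper":0.7,"dx":0.003,"dy":0,"dz":-0.03,"wx":0,"wy":0,"wz":0},{"gripper":0.7,"dx":0.003,"dy":0,"dz":-0.065,"wx":0,"wy":0,"wz":0},{"gripper":0.7,"dx":0.003,"dy":0,"dz":-0.1,"wx":0,"wy":0,"wz":0},{"gripper":0.7,"dx":0.003,"dy":0,"dz":-0.125,"wx":0,"wy":0,"wz":0},{"gripper":0.7,"dx":0.003,"dy":0,"dz":-0.14,"wx":0,"wy":0,"wz":0}]' 12 &&
python3 -m inch '[{"gripper":0.7,"dx":0,"dy":0,"dz":-0.003,"wx":0,"wy":0,"wz":0},{"gripper":0.7,"dx":0,"dy":0,"dz":-0.003,"wx":0,"wy":0,"wz":0},{"gripper":0.6,"dx":0,"dy":0,"dz":-0.003,"wx":0,"wy":0,"wz":0},{"gripper":0.5,"dx":0,"dy":0,"dz":-0.003,"wx":0,"wy":0,"wz":0},{"gripper":0.5,"dx":0,"dy":0,"dz":-0.003,"wx":0,"wy":0,"wz":0}]'
```

```text
clock: 13.15
eef_pos: [402.9, -305.9, 22.9]
eef_rot: [-3.14, -0.003, 1.837]
wrist_force: [0.7, -0.4, -0.8]
finger_gap: 66.0
finger_force: 0.0
clock: 13.57
eef_pos: [403.3, -307.4, 24.1]
eef_rot: [3.14, 0.002, 1.836]
wrist_force: [-0.4, 0.7, -0.2]
finger_gap: 49.8
finger_force: 0.0
```

```bash
python3 -m inch '[{"gripper":0.5,"dx":-0.0035,"dy":0,"dz":0,"wx":0,"wy":0,"wz":0},{"gripper":0.5,"dx":-0.0035,"dy":0,"dz":0,"wx":0,"wy":0,"wz":0},{"gripper":0.3,"dx":-0.0035,"dy":0,"dz":0,"wx":0,"wy":0,"wz":0},{"gripper":0.15,"dx":-0.0035,"dy":0,"dz":0,"wx":0,"wy":0,"wz":0},{"gripper":0.1,"dx":-0.0035,"dy":0,"dz":0,"wx":0,"wy":0,"wz":0}]' &&
python3 -m inch '[{"gripper":0.1,"dx":0,"dy":0,"dz":0,"wx":0,"wy":0,"wz":0},{"gripper":0.1,"dx":0,"dy":0,"dz":0,"wx":0,"wy":0,"wz":0},{"gripper":0.1,"dx":0,"dy":0,"dz":0,"wx":0,"wy":0,"wz":0},{"gripper":0.1,"dx":0,"dy":0,"dz":0,"wx":0,"wy":0,"wz":0},{"gripper":0.1,"dx":0,"dy":0,"dz":0,"wx":0,"wy":0,"wz":0}]'
```

```text
clock: 13.98
eef_pos: [399.1, -307.1, 23.1]
eef_rot: [3.141, 0.0, 1.836]
wrist_force: [-0.0, 0.7, 0.3]
finger_gap: 30.5
finger_force: 0.0
clock: 14.4
eef_pos: [399.1, -307.1, 23.0]
eef_rot: [3.142, 0.0, 1.836]
wrist_force: [-0.5, 0.4, 2.2]
finger_gap: 25.9
finger_force: 12.0
```

Gripped. I'll lift and carry it to the right small well at (647,-47.4).

```bash
python3 -m inch '[{"gripper":0.1,"dx":0,"dy":0,"dz":0.01,"wx":0,"wy":0,"wz":0},{"gripper":0.1,"dx":0,"dy":0,"dz":0.03,"wx":0,"wy":0,"wz":0},{"gripper":0.1,"dx":0,"dy":0,"dz":0.06,"wx":0,"wy":0,"wz":0},{"gripper":0.1,"dx":0.005,"dy":0.005,"dz":0.09,"wx":0,"wy":0,"wz":0},{"gripper":0.1,"dx":0.02,"dy":0.02,"dz":0.115,"wx":0,"wy":0,"wz":0}]' &&
python3 -m inch '[{"gripper":0.1,"dx":0.02,"dy":0.02,"dz":0.005,"wx":0,"wy":0,"wz":0},{"gripper":0.1,"dx":0.043,"dy":0.044,"dz":0.005,"wx":0,"wy":0,"wz":0},{"gripper":0.1,"dx":0.066,"dy":0.068,"dz":0.005,"wx":0,"wy":0,"wz":0},{"gripper":0.1,"dx":0.089,"dy":0.092,"dz":0.005,"wx":0,"wy":0,"wz":0},{"gripper":0.1,"dx":0.112,"dy":0.117,"dz":0.005,"wx":0,"wy":0,"wz":0}]' &&
python3 -m inch '[{"gripper":0.1,"dx":0.023,"dy":0.024,"dz":0,"wx":0,"wy":0,"wz":0},{"gripper":0.1,"dx":0.046,"dy":0.048,"dz":0,"wx":0,"wy":0,"wz":0},{"gripper":0.1,"dx":0.069,"dy":0.073,"dz":0,"wx":0,"wy":0,"wz":0},{"gripper":0.1,"dx":0.092,"dy":0.098,"dz":0,"wx":0,"wy":0,"wz":0},{"gripper":0.1,"dx":0.108,"dy":0.114,"dz":0,"wx":0,"wy":0,"wz":0}]' &&
python3 -m inch '[{"gripper":0.1,"dx":0.006,"dy":0.007,"dz":0,"wx":0,"wy":0,"wz":-1},{"gripper":0.1,"dx":0.007,"dy":0.0085,"dz":0,"wx":0,"wy":0,"wz":-2},{"gripper":0.1,"dx":0.007,"dy":0.0085,"dz":0,"wx":0,"wy":0,"wz":-2},{"gripper":0.1,"dx":0.007,"dy":0.0085,"dz":0,"wx":0,"wy":0,"wz":-2},{"gripper":0.1,"dx":0.007,"dy":0.0085,"dz":0,"wx":0,"wy":0,"wz":-2}]'
python3 - <<'E'
from h import *
s=manip.read_state();im=manip.camera("wrist");cv2.imwrite("pics/w7.png",im);M=Pw(s);np.save("w7.npy",M)
print(s["clock"],s["eef_pos"],s["eef_rot"])
E
```

```text
clock: 14.82
eef_pos: [418.4, -287.9, 140.6]
eef_rot: [3.141, 0.001, 1.834]
wrist_force: [0.0, -0.2, -1.2]
finger_gap: 26.3
finger_force: 12.0
clock: 15.23
eef_pos: [531.9, -168.7, 143.8]
eef_rot: [3.141, 0.0, 1.836]
wrist_force: [0.8, -0.5, -1.0]
finger_gap: 25.8
finger_force: 12.0
clock: 15.65
eef_pos: [640.3, -53.5, 143.5]
eef_rot: [3.141, -0.0, 1.837]
wrist_force: [-0.7, 0.2, 0.6]
finger_gap: 25.7
finger_force: 12.0
clock: 16.07
eef_pos: [645.6, -48.4, 143.3]
eef_rot: [-3.142, 0.0, 1.8]
wrist_force: [0.3, -0.1, -1.0]
finger_gap: 25.8
finger_force: 12.0
16.0667 [645.61453501 -48.40708361 143.29439863] [-3.14156321e+00  8.41367802e-05  1.80024367e+00]
```

View pics/w7.png

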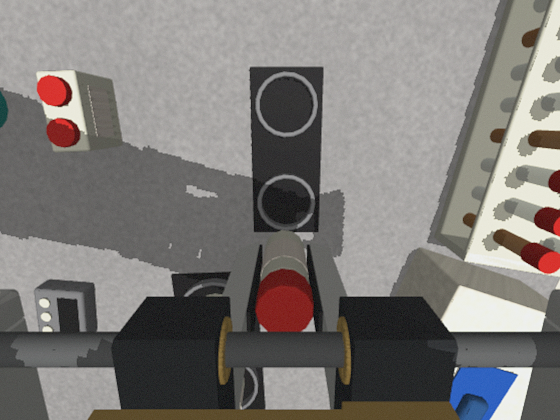

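The vial carrier's wells are at (286,202) and (286,104), with the held vial (285,300) above the nearer one. Next I'll fit both rings.

```bash
cat >> h.py <<'E'
def ring(im,M,box,z=14):
    x0,y0,x1,y1=box;c=im[y0:y1,x0:x1];g=c.min(2);m=(g>75)&(np.ptp(c,2)<25)
    W=np.array([onplane(p,M,z) for p in np.argwhere(m)[:,::-1]+[x0,y0]]);A=np.c_[2*W,np.ones(len(W))];k=np.ones(len(W),bool)
    for _ in range(8):
        s=np.linalg.lstsq(A[k],(W[k]**2).sum(1),rcond=None)[0];r=np.sqrt(s[2]+s[:2]@s[:2]);k=abs(np.linalg.norm(W-s[:2],axis=1)-r)<4
    return s[:2].round(1),r.round(1),k.sum(),len(W)
E
python3 - <<'E'
from h import *
im=cv2.imread("pics/w7.png");M=np.load("w7.npy")
print(ring(im,M,(255,172,318,228)),ring(im,M,(254,70,320,138)))
E
```

```text
(array([646.8, -47. ]), np.float64(25.7), np.int64(584), 584) (array([626.5,  40.4]), np.float64(25.8), np.int64(912), 912)
```

```bash
python3 -m inch '[{"gripper":0.1,"dx":0.001,"dy":0.001,"dz":-0.01,"wx":0,"wy":0,"wz":0},{"gripper":0.1,"dx":0.001,"dy":0.001,"dz":-0.03,"wx":0,"wy":0,"wz":0},{"gripper":0.1,"dx":0.001,"dy":0.001,"dz":-0.055,"wx":0,"wy":0,"wz":0},{"gripper":0.1,"dx":0.001,"dy":0.001,"dz":-0.08,"wx":0,"wy":0,"wz":0},{"gripper":0.1,"dx":0.001,"dy":0.001,"dz":-0.092,"wx":0,"wy":0,"wz":0}]' &&
python3 -m inch '[{"gripper":0.1,"dx":0,"dy":0,"dz":-0.005,"wx":0,"wy":0,"wz":0},{"gripper":0.1,"dx":0,"dy":0,"dz":-0.01,"wx":0,"wy":0,"wz":0},{"gripper":0.1,"dx":0,"dy":0,"dz":-0.015,"wx":0,"wy":0,"wz":0},{"gripper":0.1,"dx":0,"dy":0,"dz":-0.02,"wx":0,"wy":0,"wz":0},{"gripper":0.1,"dx":0,"dy":0,"dz":-0.021,"wx":0,"wy":0,"wz":0}]'
```

```text
clock: 16.53
eef_pos: [645.5, -46.7, 47.2]
eef_rot: [-3.138, -0.001, 1.8]
wrist_force: [-0.8, 0.3, -1.2]
finger_gap: 25.9
finger_force: 12.0
clock: 16.95
eef_pos: [647.1, -46.6, 29.8]
eef_rot: [3.141, 0.0, 1.801]
wrist_force: [-0.4, 0.5, -1.2]
finger_gap: 25.8
finger_force: 12.0
```

```bash
python3 -m inch '[{"gripper":0.1,"dx":0,"dy":0,"dz":-0.001,"wx":0,"wy":0,"wz":0},{"gripper":0.1,"dx":0,"dy":0,"dz":-0.002,"wx":0,"wy":0,"wz":0},{"gripper":0.1,"dx":0,"dy":0,"dz":-0.0025,"wx":0,"wy":0,"wz":0},{"gripper":0.1,"dx":0,"dy":0,"dz":-0.003,"wx":0,"wy":0,"wz":0},{"gripper":0.1,"dx":0,"dy":0,"dz":-0.003,"wx":0,"wy":0,"wz":0}]'
```

```text
clock: 17.37
eef_pos: [647.2, -46.6, 27.1]
eef_rot: [3.141, 0.0, 1.801]
wrist_force: [0.4, 0.2, -0.4]
finger_gap: 25.8
finger_force: 12.0
```

```bash
python3 -m inch '[{"gripper":0.1,"dx":0,"dy":0,"dz":-0.0003,"wx":0,"wy":0,"wz":0},{"gripper":0.1,"dx":0,"dy":0,"dz":-0.0006,"wx":0,"wy":0,"wz":0},{"gripper":0.1,"dx":0,"dy":0,"dz":-0.0009,"wx":0,"wy":0,"wz":0},{"gripper":0.1,"dx":0,"dy":0,"dz":-0.001,"wx":0,"wy":0,"wz":0},{"gripper":0.1,"dx":0,"dy":0,"dz":-0.001,"wx":0,"wy":0,"wz":0}]'
```

```text
clock: 17.78
eef_pos: [647.3, -46.6, 27.0]
eef_rot: [3.141, 0.0, 1.801]
wrist_force: [-4.5, 1.1, 8.9]
finger_gap: 25.9
finger_force: 12.0
```

Contact at 8.9 N. I'll release and go over vial A at about (424.7,109).

```bash
python3 -m inch '[{"gripper":0.3,"dx":0,"dy":0,"dz":0.0005,"wx":0,"wy":0,"wz":0},{"gripper":0.5,"dx":0,"dy":0,"dz":0.0005,"wx":0,"wy":0,"wz":0},{"gripper":0.7,"dx":0,"dy":0,"dz":0.0005,"wx":0,"wy":0,"wz":0},{"gripper":0.7,"dx":0,"dy":0,"dz":0.005,"wx":0,"wy":0,"wz":0},{"gripper":0.7,"dx":0,"dy":0,"dz":0.02,"wx":0,"wy":0,"wz":0}]' &&
python3 -m inch '[{"gripper":0.7,"dx":0,"dy":0,"dz":0.03,"wx":0,"wy":0,"wz":0},{"gripper":0.7,"dx":0,"dy":0,"dz":0.07,"wx":0,"wy":0,"wz":0},{"gripper":0.7,"dx":-0.02,"dy":0.015,"dz":0.1,"wx":0,"wy":0,"wz":0},{"gripper":0.7,"dx":-0.05,"dy":0.035,"dz":0.115,"wx":0,"wy":0,"wz":0},{"gripper":0.7,"dx":-0.08,"dy":0.056,"dz":0.12,"wx":0,"wy":0,"wz":0}]' &&
python3 -m inch '[{"gripper":0.7,"dx":-0.03,"dy":0.02,"dz":0,"wx":0,"wy":0,"wz":0},{"gripper":0.7,"dx":-0.06,"dy":0.042,"dz":0,"wx":0,"wy":0,"wz":0},{"gripper":0.7,"dx":-0.09,"dy":0.063,"dz":0,"wx":0,"wy":0,"wz":0},{"gripper":0.7,"dx":-0.12,"dy":0.084,"dz":0,"wx":0,"wy":0,"wz":0},{"gripper":0.7,"dx":-0.1425,"dy":0.1,"dz":0,"wx":0,"wy":0,"wz":0}]' &&
python3 -m inch '[{"gripper":0.7,"dx":0,"dy":0,"dz":0,"wx":0,"wy":0,"wz":0},{"gripper":0.7,"dx":0,"dy":0,"dz":0,"wx":0,"wy":0,"wz":0},{"gripper":0.7,"dx":0,"dy":0,"dz":0,"wx":0,"wy":0,"wz":0},{"gripper":0.7,"dx":0,"dy":0,"dz":0,"wx":0,"wy":0,"wz":0},{"gripper":0.7,"dx":0,"dy":0,"dz":0,"wx":0,"wy":0,"wz":0}]'
python3 - <<'E'
from h import *
s=manip.read_state();im=manip.camera("wrist");cv2.imwrite("pics/w8.png",im);M=Pw(s)
t=manip.camera("top");cv2.imwrite("pics/t8.png",t)
T=[b for b in blobs(red(t),15,2000) if b[0][1]>130]
for c,a,m in blobs(red(im),300,9000):
    (x,y),r=cv2.minEnclosingCircle(np.argwhere(m)[:,::-1].astype(np.float32));print(c.round(),a,round(r,1),[onplane((x,y),M,z).round(1).tolist() for z in(67,76)],min((tri((x,y),b[0],M,P("top")) for b in T),key=lambda r:r[1]))
for b in T:print("T",b[0].round(1),b[1],onplane(b[0],P("top"),70).round(1))
E
```

```text
clock: 18.2
eef_pos: [645.9, -46.4, 44.1]
eef_rot: [-3.138, -0.001, 1.801]
wrist_force: [0.3, -0.2, 0.2]
finger_gap: 51.2
finger_force: 0.0
clock: 18.62
eef_pos: [567.1, 9.6, 169.0]
eef_rot: [3.137, 0.001, 1.8]
wrist_force: [1.3, 0.2, 0.7]
finger_gap: 65.7
finger_force: 0.0
clock: 19.03
eef_pos: [422.5, 110.5, 166.2]
eef_rot: [3.141, -0.0, 1.801]
wrist_force: [-0.8, -0.1, 0.4]
finger_gap: 65.6
finger_force: 0.0
clock: 19.45
eef_pos: [425.2, 108.9, 165.8]
eef_rot: [-3.141, 0.0, 1.8]
wrist_force: [0.4, -0.2, 0.1]
finger_gap: 65.9
finger_force: 0.0
[284. 213.] 739 16.0 [[425.4, 108.2], [424.8, 110.6]] (array([ 465.72865054,   13.78593438, -284.09290173]), np.float64(8.797916394946494))
[293. 315.] 376 11.3 [[456.1, 11.5], [454.5, 17.1]] (array([456.50226413,   9.04882722,  63.13205778]), np.float64(0.31103551405187885))
T [304.2 150.4] 101 [648.3 -47.5]
T [397.9 159.9] 363 [ 625.4 -270.8]
T [362.2 169.7] 372 [ 601.8 -185.7]
T [292.2 227. ] 35 [464.3 -19.3]
T [280.2 230.4] 35 [456.    8.9]
```

Vial B stands in its well, and the TCP (425.2,108.9) is right above vial A.

```bash
python3 -m inch '[{"gripper":0.7,"dx":0,"dy":0.0005,"dz":-0.03,"wx":0,"wy":0,"wz":0},{"gripper":0.7,"dx":0,"dy":0.0005,"dz":-0.065,"wx":0,"wy":0,"wz":0},{"gripper":0.7,"dx":0,"dy":0.0005,"dz":-0.1,"wx":0,"wy":0,"wz":0},{"gripper":0.7,"dx":0,"dy":0.0005,"dz":-0.125,"wx":0,"wy":0,"wz":0},{"gripper":0.7,"dx":0,"dy":0.0005,"dz":-0.143,"wx":0,"wy":0,"wz":0}]' 12 &&
python3 -m inch '[{"gripper":0.7,"dx":0,"dy":0,"dz":0,"wx":0,"wy":0,"wz":0},{"gripper":0.7,"dx":0,"dy":0,"dz":0,"wx":0,"wy":0,"wz":0},{"gripper":0.6,"dx":0,"dy":0,"dz":0,"wx":0,"wy":0,"wz":0},{"gripper":0.5,"dx":0,"dy":0,"dz":0,"wx":0,"wy":0,"wz":0},{"gripper":0.5,"dx":0,"dy":0,"dz":0,"wx":0,"wy":0,"wz":0}]'
```

```text
clock: 19.97
eef_pos: [423.7, 109.4, 20.5]
eef_rot: [-3.139, -0.0, 1.8]
wrist_force: [-0.4, -1.1, 0.0]
finger_gap: 65.4
finger_force: 0.0
clock: 20.38
eef_pos: [425.3, 110.0, 24.1]
eef_rot: [3.139, 0.0, 1.801]
wrist_force: [-0.2, 0.1, 0.2]
finger_gap: 49.4
finger_force: 0.0
```

```bash
python3 -m inch '[{"gripper":0.4,"dx":0,"dy":-0.0005,"dz":0,"wx":0,"wy":0,"wz":0},{"gripper":0.3,"dx":0,"dy":-0.0005,"dz":0,"wx":0,"wy":0,"wz":0},{"gripper":0.2,"dx":0,"dy":-0.0005,"dz":0,"wx":0,"wy":0,"wz":0},{"gripper":0.1,"dx":0,"dy":-0.0005,"dz":0,"wx":0,"wy":0,"wz":0},{"gripper":0.1,"dx":0,"dy":-0.0005,"dz":0,"wx":0,"wy":0,"wz":0}]' &&
python3 -m inch '[{"gripper":0.1,"dx":0,"dy":0,"dz":0,"wx":0,"wy":0,"wz":0},{"gripper":0.1,"dx":0,"dy":0,"dz":0,"wx":0,"wy":0,"wz":0},{"gripper":0.1,"dx":0,"dy":0,"dz":0,"wx":0,"wy":0,"wz":0},{"gripper":0.1,"dx":0,"dy":0,"dz":0,"wx":0,"wy":0,"wz":0},{"gripper":0.1,"dx":0,"dy":0,"dz":0,"wx":0,"wy":0,"wz":0}]'
```

```text
clock: 20.8
eef_pos: [424.7, 109.4, 23.1]
eef_rot: [3.141, 0.0, 1.801]
wrist_force: [-0.6, -0.0, 3.8]
finger_gap: 25.8
finger_force: 12.0
clock: 21.22
eef_pos: [424.7, 109.5, 23.1]
eef_rot: [3.141, 0.0, 1.801]
wrist_force: [-1.3, -0.6, 5.3]
finger_gap: 25.9
finger_force: 12.0
```

Gripped. Carry to the left small well at (626.5,40.4).

```bash
python3 -m inch '[{"gripper":0.1,"dx":0,"dy":0,"dz":0.01,"wx":0,"wy":0,"wz":0},{"gripper":0.1,"dx":0,"dy":0,"dz":0.03,"wx":0,"wy":0,"wz":0},{"gripper":0.1,"dx":0,"dy":0,"dz":0.06,"wx":0,"wy":0,"wz":0},{"gripper":0.1,"dx":0.005,"dy":-0.002,"dz":0.09,"wx":0,"wy":0,"wz":0},{"gripper":0.1,"dx":0.02,"dy":-0.007,"dz":0.115,"wx":0,"wy":0,"wz":0}]' &&
python3 -m inch '[{"gripper":0.1,"dx":0.025,"dy":-0.008,"dz":0.005,"wx":0,"wy":0,"wz":0},{"gripper":0.1,"dx":0.055,"dy":-0.018,"dz":0.005,"wx":0,"wy":0,"wz":0},{"gripper":0.1,"dx":0.085,"dy":-0.028,"dz":0.005,"wx":0,"wy":0,"wz":0},{"gripper":0.1,"dx":0.115,"dy":-0.038,"dz":0.005,"wx":0,"wy":0,"wz":0},{"gripper":0.1,"dx":0.145,"dy":-0.05,"dz":0.005,"wx":0,"wy":0,"wz":0}]' &&
python3 -m inch '[{"gripper":0.1,"dx":0.02,"dy":-0.007,"dz":0,"wx":0,"wy":0,"wz":0},{"gripper":0.1,"dx":0.032,"dy":-0.011,"dz":0,"wx":0,"wy":0,"wz":0},{"gripper":0.1,"dx":0.0368,"dy":-0.012,"dz":0,"wx":0,"wy":0,"wz":0},{"gripper":0.1,"dx":0.0368,"dy":-0.012,"dz":0,"wx":0,"wy":0,"wz":0},{"gripper":0.1,"dx":0.0368,"dy":-0.012,"dz":0,"wx":0,"wy":0,"wz":0}]'
python3 - <<'E'
from h import *
s=manip.read_state();im=manip.camera("wrist");cv2.imwrite("pics/w9.png",im);M=Pw(s)
print(s["clock"],s["eef_pos"],s["eef_rot"],ring(im,M,(255,172,318,228)))
E
```

```text
clock: 21.63
eef_pos: [443.8, 102.7, 140.4]
eef_rot: [3.141, -0.0, 1.802]
wrist_force: [-0.2, 0.2, -0.4]
finger_gap: 26.1
finger_force: 12.0
clock: 22.05
eef_pos: [590.8, 52.0, 143.5]
eef_rot: [3.142, -0.0, 1.801]
wrist_force: [0.2, -0.6, 0.4]
finger_gap: 26.0
finger_force: 12.0
clock: 22.47
eef_pos: [625.8, 40.7, 143.0]
eef_rot: [-3.141, -0.0, 1.801]
wrist_force: [-0.1, 0.3, 0.1]
finger_gap: 25.9
finger_force: 12.0
22.4667 [625.79840231  40.74675619 143.04065231] [-3.14114063e+00 -1.76200727e-04  1.80107649e+00] (array([626.5,  40.8]), np.float64(25.7), np.int64(608), 608)
```

View pics/w9.png

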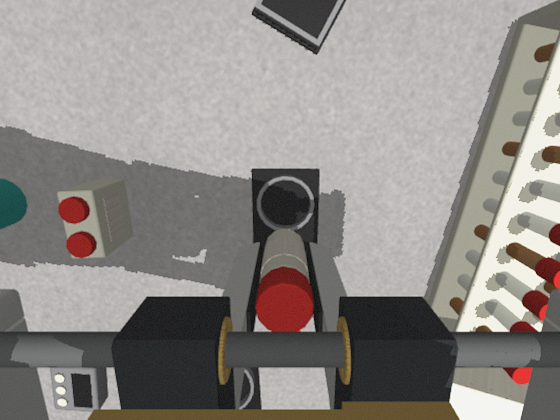

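The vial is over the free well, whose ring is at (286,203). The fit gives (626.5,40.8). Lowering.

```bash
python3 -m inch '[{"gripper":0.1,"dx":0.0005,"dy":0,"dz":-0.01,"wx":0,"wy":0,"wz":0},{"gripper":0.1,"dx":0.0005,"dy":0,"dz":-0.03,"wx":0,"wy":0,"wz":0},{"gripper":0.1,"dx":0.0005,"dy":0,"dz":-0.055,"wx":0,"wy":0,"wz":0},{"gripper":0.1,"dx":0.0005,"dy":0,"dz":-0.08,"wx":0,"wy":0,"wz":0},{"gripper":0.1,"dx":0.0005,"dy":0,"dz":-0.092,"wx":0,"wy":0,"wz":0}]' &&
python3 -m inch '[{"gripper":0.1,"dx":0,"dy":0,"dz":-0.005,"wx":0,"wy":0,"wz":0},{"gripper":0.1,"dx":0,"dy":0,"dz":-0.01,"wx":0,"wy":0,"wz":0},{"gripper":0.1,"dx":0,"dy":0,"dz":-0.015,"wx":0,"wy":0,"wz":0},{"gripper":0.1,"dx":0,"dy":0,"dz":-0.02,"wx":0,"wy":0,"wz":0},{"gripper":0.1,"dx":0,"dy":0,"dz":-0.0215,"wx":0,"wy":0,"wz":0}]' &&
python3 -m inch '[{"gripper":0.1,"dx":0,"dy":0,"dz":-0.0005,"wx":0,"wy":0,"wz":0},{"gripper":0.1,"dx":0,"dy":0,"dz":-0.001,"wx":0,"wy":0,"wz":0},{"gripper":0.1,"dx":0,"dy":0,"dz":-0.0015,"wx":0,"wy":0,"wz":0},{"gripper":0.1,"dx":0,"dy":0,"dz":-0.002,"wx":0,"wy":0,"wz":0},{"gripper":0.1,"dx":0,"dy":0,"dz":-0.002,"wx":0,"wy":0,"wz":0}]'
```

```text
clock: 22.93
eef_pos: [625.0, 40.7, 47.6]
eef_rot: [-3.138, -0.001, 1.801]
wrist_force: [-0.4, 0.7, -1.3]
finger_gap: 26.1
finger_force: 12.0
clock: 23.35
eef_pos: [627.0, 40.5, 29.4]
eef_rot: [3.141, 0.0, 1.801]
wrist_force: [0.6, -0.4, -0.4]
finger_gap: 25.9
finger_force: 12.0
clock: 23.77
eef_pos: [626.9, 40.4, 27.5]
eef_rot: [3.141, 0.0, 1.801]
wrist_force: [0.1, 0.3, -0.6]
finger_gap: 25.9
finger_force: 12.0
```

```bash
python3 -m inch '[{"gripper":0.1,"dx":0,"dy":0,"dz":-0.0003,"wx":0,"wy":0,"wz":0},{"gripper":0.1,"dx":0,"dy":0,"dz":-0.0006,"wx":0,"wy":0,"wz":0},{"gripper":0.1,"dx":0,"dy":0,"dz":-0.0009,"wx":0,"wy":0,"wz":0},{"gripper":0.1,"dx":0,"dy":0,"dz":-0.001,"wx":0,"wy":0,"wz":0},{"gripper":0.1,"dx":0,"dy":0,"dz":-0.001,"wx":0,"wy":0,"wz":0}]'
```

```text
clock: 24.18
eef_pos: [627.0, 40.4, 27.1]
eef_rot: [3.141, 0.0, 1.801]
wrist_force: [-3.3, -0.4, 7.4]
finger_gap: 25.5
finger_force: 12.0
```

Contact at 7.4 N. I'll release and go over the cartridge at about (461,-5).

```bash
python3 -m inch '[{"gripper":0.3,"dx":0,"dy":0,"dz":0.0005,"wx":0,"wy":0,"wz":0},{"gripper":0.5,"dx":0,"dy":0,"dz":0.0005,"wx":0,"wy":0,"wz":0},{"gripper":0.7,"dx":0,"dy":0,"dz":0.0005,"wx":0,"wy":0,"wz":0},{"gripper":0.7,"dx":0,"dy":0,"dz":0.005,"wx":0,"wy":0,"wz":0},{"gripper":0.7,"dx":0,"dy":0,"dz":0.02,"wx":0,"wy":0,"wz":0}]' &&
python3 -m inch '[{"gripper":0.7,"dx":0,"dy":0,"dz":0.03,"wx":0,"wy":0,"wz":0},{"gripper":0.7,"dx":0,"dy":0,"dz":0.07,"wx":0,"wy":0,"wz":0},{"gripper":0.7,"dx":-0.015,"dy":-0.004,"dz":0.1,"wx":0,"wy":0,"wz":0},{"gripper":0.7,"dx":-0.04,"dy":-0.011,"dz":0.115,"wx":0,"wy":0,"wz":2},{"gripper":0.7,"dx":-0.07,"dy":-0.019,"dz":0.12,"wx":0,"wy":0,"wz":4}]' &&
python3 -m inch '[{"gripper":0.7,"dx":-0.03,"dy":-0.008,"dz":0,"wx":0,"wy":0,"wz":0},{"gripper":0.7,"dx":-0.06,"dy":-0.017,"dz":0,"wx":0,"wy":0,"wz":0},{"gripper":0.7,"dx":-0.085,"dy":-0.024,"dz":0,"wx":0,"wy":0,"wz":0},{"gripper":0.7,"dx":-0.096,"dy":-0.0265,"dz":0,"wx":0,"wy":0,"wz":0},{"gripper":0.7,"dx":-0.096,"dy":-0.0265,"dz":0,"wx":0,"wy":0,"wz":0}]' &&
python3 -m inch '[{"gripper":0.7,"dx":0,"dy":0,"dz":0,"wx":0,"wy":0,"wz":0},{"gripper":0.7,"dx":0,"dy":0,"dz":0,"wx":0,"wy":0,"wz":0},{"gripper":0.7,"dx":0,"dy":0,"dz":0,"wx":0,"wy":0,"wz":0},{"gripper":0.7,"dx":0,"dy":0,"dz":0,"wx":0,"wy":0,"wz":0},{"gripper":0.7,"dx":0,"dy":0,"dz":0,"wx":0,"wy":0,"wz":0}]'
python3 - <<'E'
from h import *
s=manip.read_state();im=manip.camera("wrist");cv2.imwrite("pics/w10.png",im);M=Pw(s);np.save("w10.npy",M)
print(s["clock"],s["eef_pos"],s["eef_rot"])
t=manip.camera("top");T=[b for b in blobs(red(t),15,2000) if b[0][1]>130]
for c,a,m in blobs(red(im),200,9000):
    (x,y),r=cv2.minEnclosingCircle(np.argwhere(m)[:,::-1].astype(np.float32));print(c.round(),a,round(r,1),[onplane((x,y),M,z).round(1).tolist() for z in(66,70)])
for b in T:print("T",b[0].round(1),b[1],onplane(b[0],P("top"),70).round(1))
E
```

```text
clock: 24.6
eef_pos: [625.7, 40.4, 44.7]
eef_rot: [-3.138, -0.001, 1.801]
wrist_force: [-1.7, -0.6, -0.7]
finger_gap: 51.5
finger_force: 0.0
clock: 25.02
eef_pos: [557.5, 21.4, 169.5]
eef_rot: [3.137, 0.002, 1.873]
wrist_force: [0.8, -0.2, 0.3]
finger_gap: 65.8
finger_force: 0.0
clock: 25.43
eef_pos: [459.5, -5.5, 167.2]
eef_rot: [3.141, 0.0, 1.87]
wrist_force: [0.2, -0.1, -0.3]
finger_gap: 65.9
finger_force: 0.0
clock: 25.85
eef_pos: [461.2, -4.9, 166.2]
eef_rot: [-3.141, -0.0, 1.871]
wrist_force: [-0.4, -0.3, 0.0]
finger_gap: 66.0
finger_force: 0.0
25.85 [461.22630209  -4.91717711 166.20545521] [-3.14114978e+00 -1.64870416e-04  1.87098317e+00]
[284. 195.] 461 12.3 [[456.8, 9.6], [456.6, 10.4]]
[485. 221.] 827 19.0 [[631.6, 40.4], [628.8, 40.8]]
[283. 228.] 448 12.2 [[464.8, -19.2], [464.4, -18.0]]
[362. 399.] 924 23.3 [[600.3, -179.3], [598.0, -175.8]]
T [304.2 150.4] 102 [648.2 -47.7]
T [397.9 159.9] 361 [ 625.4 -270.8]
T [267.4 159.1] 97 [627.   40.5]
T [362.2 169.7] 372 [ 601.8 -185.7]
```

View pics/w10.png

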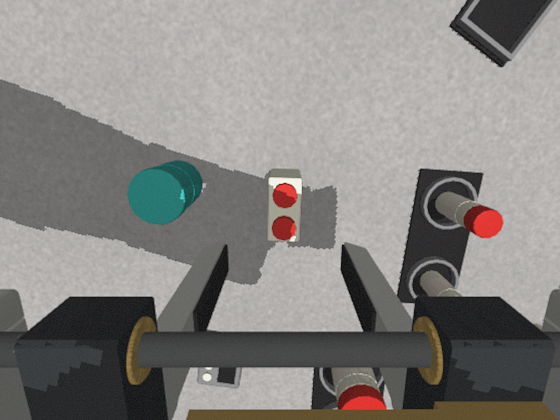

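The cartridge caps are at (284,195) and (283,228), right under the gripper, with both vials standing in their wells. Turn -1.5° and descend.

```bash
python3 -m inch '[{"gripper":0.7,"dx":0,"dy":0,"dz":-0.03,"wx":0,"wy":0,"wz":-1},{"gripper":0.7,"dx":0,"dy":0,"dz":-0.065,"wx":0,"wy":0,"wz":-1.5},{"gripper":0.7,"dx":0,"dy":0,"dz":-0.1,"wx":0,"wy":0,"wz":-1.5},{"gripper":0.7,"dx":0,"dy":0,"dz":-0.125,"wx":0,"wy":0,"wz":-1.5},{"gripper":0.7,"dx":0,"dy":0,"dz":-0.143,"wx":0,"wy":0,"wz":-1.5}]' 20 &&
python3 -m inch '[{"gripper":0.7,"dx":0,"dy":0,"dz":0,"wx":0,"wy":0,"wz":0},{"gripper":0.7,"dx":0,"dy":0,"dz":0,"wx":0,"wy":0,"wz":0},{"gripper":0.6,"dx":0,"dy":0,"dz":0,"wx":0,"wy":0,"wz":0},{"gripper":0.5,"dx":0,"dy":0,"dz":0,"wx":0,"wy":0,"wz":0},{"gripper":0.5,"dx":0,"dy":0,"dz":0,"wx":0,"wy":0,"wz":0}]' &&
python3 -m inch '[{"gripper":0.4,"dx":0,"dy":0,"dz":0,"wx":0,"wy":0,"wz":0},{"gripper":0.3,"dx":0,"dy":0,"dz":0,"wx":0,"wy":0,"wz":0},{"gripper":0.2,"dx":0,"dy":0,"dz":0,"wx":0,"wy":0,"wz":0},{"gripper":0.1,"dx":0,"dy":0,"dz":0,"wx":0,"wy":0,"wz":0},{"gripper":0.1,"dx":0,"dy":0,"dz":0,"wx":0,"wy":0,"wz":0}]' &&
python3 -m inch '[{"gripper":0.1,"dx":0,"dy":0,"dz":0,"wx":0,"wy":0,"wz":0},{"gripper":0.1,"dx":0,"dy":0,"dz":0,"wx":0,"wy":0,"wz":0},{"gripper":0.1,"dx":0,"dy":0,"dz":0,"wx":0,"wy":0,"wz":0},{"gripper":0.1,"dx":0,"dy":0,"dz":0,"wx":0,"wy":0,"wz":0},{"gripper":0.1,"dx":0,"dy":0,"dz":0,"wx":0,"wy":0,"wz":0}]'
```

```text
clock: 26.37
eef_pos: [459.9, -4.9, 21.0]
eef_rot: [-3.139, -0.001, 1.845]
wrist_force: [1.4, -0.9, 0.0]
finger_gap: 65.8
finger_force: 0.0
clock: 26.78
eef_pos: [461.6, -5.1, 24.6]
eef_rot: [3.14, 0.001, 1.844]
wrist_force: [-0.3, -0.2, 0.1]
finger_gap: 49.3
finger_force: 0.0
clock: 27.2
eef_pos: [461.0, -5.1, 23.7]
eef_rot: [3.141, 0.0, 1.845]
wrist_force: [-1.9, 0.7, 5.0]
finger_gap: 29.8
finger_force: 20.0
clock: 27.62
eef_pos: [461.0, -5.1, 23.7]
eef_rot: [3.141, 0.0, 1.845]
wrist_force: [-1.4, -0.4, 5.8]
finger_gap: 30.1
finger_force: 20.0
```

Gripped at 30 mm. Carry to the dock (607,236.5), turning -31°.

```bash
python3 -m inch '[{"gripper":0.1,"dx":0,"dy":0,"dz":0.01,"wx":0,"wy":0,"wz":0},{"gripper":0.1,"dx":0,"dy":0,"dz":0.03,"wx":0,"wy":0,"wz":0},{"gripper":0.1,"dx":0,"dy":0,"dz":0.06,"wx":0,"wy":0,"wz":0},{"gripper":0.1,"dx":0.003,"dy":0.005,"dz":0.09,"wx":0,"wy":0,"wz":-1},{"gripper":0.1,"dx":0.01,"dy":0.02,"dz":0.115,"wx":0,"wy":0,"wz":-3}]' &&
python3 -m inch '[{"gripper":0.1,"dx":0.014,"dy":0.023,"dz":0.005,"wx":0,"wy":0,"wz":-3},{"gripper":0.1,"dx":0.029,"dy":0.047,"dz":0.005,"wx":0,"wy":0,"wz":-7},{"gripper":0.1,"dx":0.044,"dy":0.071,"dz":0.005,"wx":0,"wy":0,"wz":-11},{"gripper":0.1,"dx":0.059,"dy":0.095,"dz":0.005,"wx":0,"wy":0,"wz":-15},{"gripper":0.1,"dx":0.074,"dy":0.12,"dz":0.005,"wx":0,"wy":0,"wz":-19}]' &&
python3 -m inch '[{"gripper":0.1,"dx":0.015,"dy":0.025,"dz":0,"wx":0,"wy":0,"wz":-3},{"gripper":0.1,"dx":0.03,"dy":0.05,"dz":0,"wx":0,"wy":0,"wz":-6},{"gripper":0.1,"dx":0.045,"dy":0.075,"dz":0,"wx":0,"wy":0,"wz":-8},{"gripper":0.1,"dx":0.057,"dy":0.095,"dz":0,"wx":0,"wy":0,"wz":-9.5},{"gripper":0.1,"dx":0.062,"dy":0.1015,"dz":0,"wx":0,"wy":0,"wz":-9.5}]' &&
python3 -m inch '[{"gripper":0.1,"dx":0,"dy":0,"dz":0,"wx":0,"wy":0,"wz":0},{"gripper":0.1,"dx":0,"dy":0,"dz":0,"wx":0,"wy":0,"wz":0},{"gripper":0.1,"dx":0,"dy":0,"dz":0,"wx":0,"wy":0,"wz":0},{"gripper":0.1,"dx":0,"dy":0,"dz":0,"wx":0,"wy":0,"wz":0},{"gripper":0.1,"dx":0,"dy":0,"dz":0,"wx":0,"wy":0,"wz":0}]'
python3 - <<'E'
from h import *
s=manip.read_state();im=manip.camera("wrist");cv2.imwrite("pics/w11.png",im);M=Pw(s);np.save("w11.npy",M)
print(s["clock"],s["eef_pos"],s["eef_rot"])
E
```

```text
clock: 28.03
eef_pos: [470.6, 14.2, 141.0]
eef_rot: [3.141, 0.0, 1.79]
wrist_force: [0.1, 0.1, -0.2]
finger_gap: 29.8
finger_force: 20.0
clock: 28.45
eef_pos: [545.3, 136.1, 144.0]
eef_rot: [3.142, 0.0, 1.457]
wrist_force: [0.6, -0.9, -1.5]
finger_gap: 29.6
finger_force: 20.0
clock: 28.87
eef_pos: [607.3, 238.9, 143.4]
eef_rot: [-3.141, -0.0, 1.295]
wrist_force: [-0.6, 0.3, -1.6]
finger_gap: 30.1
finger_force: 20.0
clock: 29.28
eef_pos: [606.8, 235.6, 143.9]
eef_rot: [3.141, -0.0, 1.294]
wrist_force: [-0.2, 0.3, -1.1]
finger_gap: 29.7
finger_force: 20.0
29.2833 [606.77134696 235.62235463 143.89285775] [ 3.14134903e+00 -1.22311083e-04  1.29404493e+00]
```

View pics/w11.png

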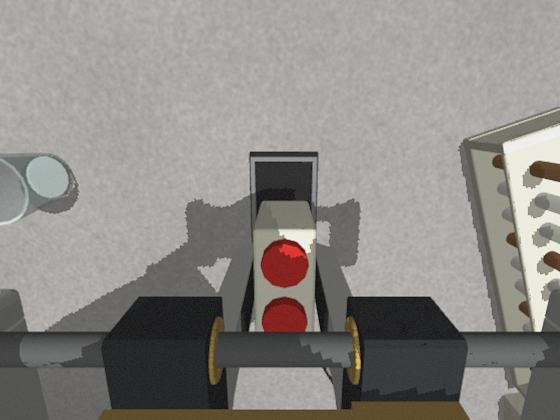

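The dock's far end is at (250..318, 153), square to the gripper, with the held cartridge centred in columns. I'll check the position by ray.

Run:
```python
from h import *
M=np.load("w11.npy");im=cv2.imread("pics/w11.png")
print("col284",[(r,int(im[r,284].max())) for r in range(148,170)])
print("row185",[(c,int(im[185,c].max())) for c in list(range(245,262))+list(range(306,324))])
ux=np.array([np.cos(1.294),np.sin(1.294)])
for p,z in(((284,153),4),((284,156.5),14),((284,162.5),14),((250,185),14),((318,185),14),((256,185),14),((312.5,185),14)):
    w=onplane(p,M,z);d=w-[606.8,235.6];print(p,z,w.round(1),"along",(d@ux).round(1),"across",(d@[-ux[1],ux[0]]).round(1))
```

```text
col284 [(148, 170), (149, 169), (150, 173), (151, 120), (152, 38), (153, 52), (154, 49), (155, 51), (156, 74), (157, 132), (158, 153), (159, 152), (160, 153), (161, 110), (162, 20), (163, 43), (164, 54), (165, 55), (166, 52), (167, 47), (168, 52), (169, 52)]
row185 [(245, 171), (246, 176), (247, 177), (248, 180), (249, 154), (250, 97), (251, 120), (252, 151), (253, 149), (254, 136), (255, 88), (256, 46), (257, 48), (258, 47), (259, 52), (260, 52), (261, 46), (306, 47), (307, 49), (308, 52), (309, 54), (310, 42), (311, 68), (312, 124), (313, 150), (314, 151), (315, 141), (316, 106), (317, 113), (318, 173), (319, 176), (320, 175), (321, 178), (322, 181), (323, 179)]
(284, 153) 4 [619.1 281.1] along 47.1 across 0.6
(284, 156.5) 14 [618.5 278.9] along 44.8 across 0.6
(284, 162.5) 14 [616.9 273.6] along 39.3 across 0.6
(250, 185) 14 [580.1 261.9] along 18.0 across 32.9
(318, 185) 14 [642.1 244.3] along 18.0 across -31.6
(256, 185) 14 [585.6 260.4] along 18.0 across 27.2
(312.5, 185) 14 [637.1 245.7] along 18.0 across -26.4
```

Centred within 2 mm. Lowering, with a shift of (-0.5,-1.5) mm.

```bash
python3 -m inch '[{"gripper":0.1,"dx":-0.0005,"dy":-0.0015,"dz":-0.01,"wx":0,"wy":0,"wz":0},{"gripper":0.1,"dx":-0.0005,"dy":-0.0015,"dz":-0.03,"wx":0,"wy":0,"wz":0},{"gripper":0.1,"dx":-0.0005,"dy":-0.0015,"dz":-0.055,"wx":0,"wy":0,"wz":0},{"gripper":0.1,"dx":-0.0005,"dy":-0.0015,"dz":-0.08,"wx":0,"wy":0,"wz":0},{"gripper":0.1,"dx":-0.0005,"dy":-0.0015,"dz":-0.092,"wx":0,"wy":0,"wz":0}]' &&
python3 -m inch '[{"gripper":0.1,"dx":0,"dy":0,"dz":-0.005,"wx":0,"wy":0,"wz":0},{"gripper":0.1,"dx":0,"dy":0,"dz":-0.01,"wx":0,"wy":0,"wz":0},{"gripper":0.1,"dx":0,"dy":0,"dz":-0.015,"wx":0,"wy":0,"wz":0},{"gripper":0.1,"dx":0,"dy":0,"dz":-0.02,"wx":0,"wy":0,"wz":0},{"gripper":0.1,"dx":0,"dy":0,"dz":-0.0215,"wx":0,"wy":0,"wz":0}]' &&
python3 -m inch '[{"gripper":0.1,"dx":0,"dy":0,"dz":-0.0005,"wx":0,"wy":0,"wz":0},{"gripper":0.1,"dx":0,"dy":0,"dz":-0.001,"wx":0,"wy":0,"wz":0},{"gripper":0.1,"dx":0,"dy":0,"dz":-0.0015,"wx":0,"wy":0,"wz":0},{"gripper":0.1,"dx":0,"dy":0,"dz":-0.002,"wx":0,"wy":0,"wz":0},{"gripper":0.1,"dx":0,"dy":0,"dz":-0.002,"wx":0,"wy":0,"wz":0}]'
```

```text
clock: 29.75
eef_pos: [604.8, 234.2, 47.6]
eef_rot: [-3.138, 0.002, 1.295]
wrist_force: [-1.1, -0.5, -0.4]
finger_gap: 29.9
finger_force: 20.0
clock: 30.17
eef_pos: [606.5, 235.0, 29.9]
eef_rot: [3.141, -0.0, 1.295]
wrist_force: [1.1, 0.3, -1.6]
finger_gap: 30.0
finger_force: 20.0
clock: 30.58
eef_pos: [606.4, 235.0, 28.0]
eef_rot: [3.141, -0.0, 1.295]
wrist_force: [0.3, -0.3, -1.3]
finger_gap: 29.9
finger_force: 20.0
```

```bash
python3 -m inch '[{"gripper":0.1,"dx":0,"dy":0,"dz":-0.0003,"wx":0,"wy":0,"wz":0},{"gripper":0.1,"dx":0,"dy":0,"dz":-0.0006,"wx":0,"wy":0,"wz":0},{"gripper":0.1,"dx":0,"dy":0,"dz":-0.0009,"wx":0,"wy":0,"wz":0},{"gripper":0.1,"dx":0,"dy":0,"dz":-0.001,"wx":0,"wy":0,"wz":0},{"gripper":0.1,"dx":0,"dy":0,"dz":-0.001,"wx":0,"wy":0,"wz":0}]'
```

```text
clock: 31.0
eef_pos: [606.5, 235.0, 27.8]
eef_rot: [3.141, -0.0, 1.295]
wrist_force: [-3.3, -1.4, 7.7]
finger_gap: 30.0
finger_force: 20.0
```

Contact at 7.7 N. Release, retreat upwards and check.

```bash
python3 -m inch '[{"gripper":0.3,"dx":0,"dy":0,"dz":0.0005,"wx":0,"wy":0,"wz":0},{"gripper":0.5,"dx":0,"dy":0,"dz":0.0005,"wx":0,"wy":0,"wz":0},{"gripper":0.7,"dx":0,"dy":0,"dz":0.0005,"wx":0,"wy":0,"wz":0},{"gripper":0.7,"dx":0,"dy":0,"dz":0.005,"wx":0,"wy":0,"wz":0},{"gripper":0.7,"dx":0,"dy":0,"dz":0.02,"wx":0,"wy":0,"wz":0}]' &&
python3 -m inch '[{"gripper":0.7,"dx":0,"dy":0,"dz":0.03,"wx":0,"wy":0,"wz":0},{"gripper":0.7,"dx":0,"dy":0,"dz":0.07,"wx":0,"wy":0,"wz":0},{"gripper":0.7,"dx":0,"dy":0,"dz":0.1,"wx":0,"wy":0,"wz":0},{"gripper":0.7,"dx":-0.03,"dy":-0.02,"dz":0.13,"wx":0,"wy":0,"wz":0},{"gripper":0.7,"dx":-0.06,"dy":-0.04,"dz":0.15,"wx":0,"wy":0,"wz":0}]' &&
python3 -m inch '[{"gripper":0.7,"dx":-0.03,"dy":-0.02,"dz":0,"wx":0,"wy":0,"wz":0},{"gripper":0.7,"dx":-0.06,"dy":-0.04,"dz":0,"wx":0,"wy":0,"wz":0},{"gripper":0.7,"dx":-0.08,"dy":-0.05,"dz":0,"wx":0,"wy":0,"wz":0},{"gripper":0.7,"dx":-0.08,"dy":-0.05,"dz":0,"wx":0,"wy":0,"wz":0},{"gripper":0.7,"dx":-0.08,"dy":-0.05,"dz":0,"wx":0,"wy":0,"wz":0}]'
python3 - <<'E'
from h import *
t=manip.camera("top");s=manip.camera("side")
a=cv2.resize(t[130:290,130:430],(800,427));b=cv2.resize(s[130:380,190:450],None,fx=1,fy=1)
cv2.imwrite("pics/fs.png",cv2.resize(s[120:370,180:450],(648,600)));cv2.imwrite("pics/ft.png",a)
E
```

```text
clock: 31.42
eef_pos: [605.3, 234.6, 45.2]
eef_rot: [-3.139, 0.002, 1.295]
wrist_force: [0.4, 0.5, -0.0]
finger_gap: 53.1
finger_force: 0.0
clock: 31.83
eef_pos: [549.8, 197.3, 196.4]
eef_rot: [3.14, -0.001, 1.295]
wrist_force: [0.1, -0.3, 1.5]
finger_gap: 65.6
finger_force: 0.0
clock: 32.25
eef_pos: [469.8, 147.0, 195.5]
eef_rot: [3.14, -0.001, 1.294]
wrist_force: [0.5, 1.1, -0.4]
finger_gap: 65.6
finger_force: 0.0
```

View pics/ft.png

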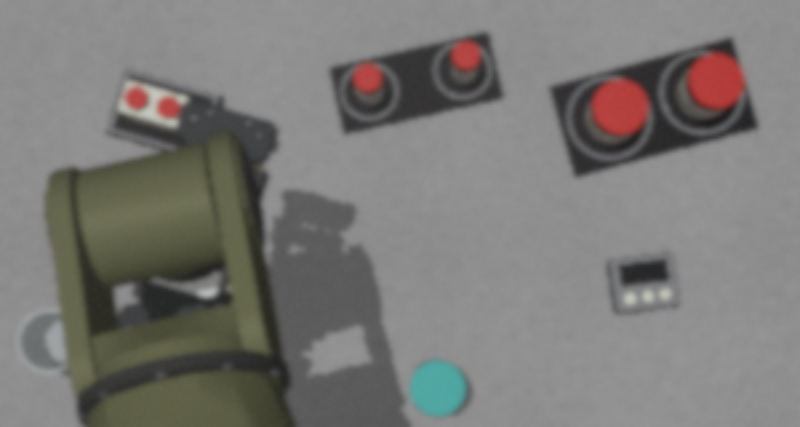

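View pics/fs.png

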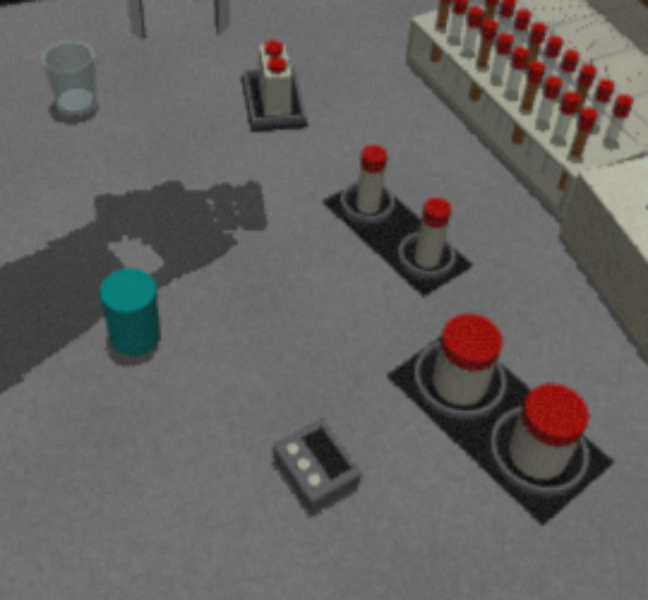

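Both views show every piece upright in its well: pots at side crop (465,360) and (545,430), vials at (372,180) and (433,232), and the cartridge in its dock at (275,80). The beaker, the timer and the turquoise pot are where they were. Handing in.

```bash
python3 -c "
from cell import manip
print(manip.sign_off())"
```

```text
the job is handed in; nothing more can be done
None
```

Job done and handed in at about 32 s on the robot clock: both pots, both vials and the cartridge were set down upright on the floors of their wells, and the beaker and timer were not touched.

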